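# Draw the plant stake out of the covered bin through its slot

### The arm

A 7-joint arm with a two-finger parallel gripper is mounted at the origin on the work surface. World frame = base frame: x ahead of the robot, y to its left, z up, the work surface at z = 0. Lengths are in m, angles in rad, forces in N, time in s.
With the tool pointing down it reaches from about 0.425 to 0.825 m from the base axis. Payload 3.6 kg.
Tool frame: the origin (TCP) lies at the very end of the fingers, on their centre line; the grasp point (between the pads) lies manip.pinch_z behind it (manip.pinch_z is the distance from the TCP to the grasp point, in m); z points along the fingers, y is the direction in which the jaws open and shut (so a half turn about z gives the same grasp; the last joint's range is limited). The gripper opens to 85 mm and grips with 20 to 120 N. Pads are 22 mm wide; open, the fingers measure 114 mm over their backs; the gripper's body (76 mm by 85 mm) begins 54 mm behind the grasp point. The pads swing forward as they close: fully open they stand 13 mm farther back than shut.
Start: joints at [1.294, 0.615, -0.013, 1.423, 0.008, 1.103, -0.04], TCP at [0.161, -0.63, 0.21] pointing down, gripper open.
Joint ranges: [-3.12, 3.12], [-0.3, 2.06], [-1.34, 1.32], [0.26, 2.42], [-1.36, 4.5], [0.01, 1.98], [-2.84, 2.84]. Speed limits (rad/s): [2.79, 2.79, 3.14, 3.14, 3.14, 3.14, 3.14].

### API

Orientations are given as a unit quaternion [x, y, z, w].
In Python, from workcell import manip gives the robot as it stands. The module is installed in compiled form; this text tells all that it offers.
- The arm moves only by the tool jog_arm, never from a script. Its argument "moves" is a list of rows, each a list of 5 numbers: the shift along the world's x, y, z in mm, then the turn about the world's z in degrees, then the opening in per cent of the stroke, from 0 (shut) to 100 (fully open). In form: [[x, y, z, turn, gripper], ...]. A call has 1 to 20 rows; each row is the pose to reach, as a shift and turn from the pose measured when the call began; what a row does not reach only later rows make up. A row lasts 1/10 s, in which the tool goes at most 50 mm and 8.59 degrees, less where a joint would pass 70% of its speed; a pose out of reach is approached as far as the arm can. A call with a gripper value outside its range is refused whole. The fingers move at their own pace and stop on an object; "grip_force" is the grip in N (left out, the last holds). Time passes only in rows, so rows that repeat a pose let the fingers close. It gives the time, the measured TCP pose, the force and the opening at its end, in the units of the state.
- manip.get_obs(): the state, without advancing time (a new reading comes with each control period).
- manip.capture(name): name is "side" or "top"; returns a dict with "color" (420x560x3 uint8, blue, green, red), "mtx" (3x3 intrinsics, pixels), "world_from_camera" (4x4, takes a point from camera to world coordinates). Camera axes: x right, y up, looking along -z (the intrinsics and any distortion apply to the point x, -y, -z); pixel columns grow to the right and rows downward; lengths in m; the calibration is good to about 2 mm. A picture is of the moment at which its call begins. There is no depth.
- manip.close_job(): hands the job in, once; it reports no verdict.
Trained networks look in a picture, given as the dict that the camera call returned (one of the last four; its "shot" number tells which), for a name from the list of things; names that differ only in an ending like _2 or _b are one class to them, and where a whole thing is asked for, a point or a joint stands for the part that bears it (a point fixed in the world has none). Each returns a list of dicts, best first, with "score" (0 to 1); they miss things now and then, are a little off and sometimes report something else, mostly with a low value. They report only what shows in the picture. A call takes as long as a camera call. They do not tell look-alikes from the thing itself.
- manip.find_in(label, picture): "position" ([x, y, z] in m, in the coordinates of the camera as it stood for that picture, good to about 4 mm: the middle of the surface that is visible of it).
The state is a dict: "time_s": time; "joint_pos": joint angles; "qvel": joint speeds; "effort": joint torques, N m; "position": TCP position; "orientation": TCP orientation; "wrist_force": force on the tool from outside, world axes, zero at the start; "torque": the same for the moment, N m; "gripper_width": finger opening in m.
Only numpy, scipy, OpenCV 4.12 (cv2) and the standard library are available. Lean on these libraries where they do the work, as an engineer would, in place of code of your own. Each camera call takes 0.05 s, during which the arm holds its last target.

### The job

One yellow plant stake is left inside the green stake bin, partly under the bin's fixed cover. Tilt it up and draw it out of the bin point first through the slot in the end wall, then lower it, still held, into the black tray so that it lies flat on the tray's floor, and let go. Do not push aside or tip over the pot, the bottle or the beaker.

Things in the scene. Friction and masses are not known exactly. Their poses are not given: they have to be found in the camera images.
- bin: Green bin fixed to the bench, 140 (x) x 222 (y) mm; origin at the centre of its underside, z up. Floor 4 mm thick, walls 5 mm, inside 130 x 212 mm. Side walls and +y end wall 60 mm high; the -y end wall, with the slot, 96 mm. Top open for reaching in from y = -106 to +24 mm; the rest lies under the fixed cover. The slot is higher than the cover, so the stake leaves only tilted, point up.
- cover_edge (a point): Middle of the lower edge, towards the slot, of the bin's fixed clear cover, at (0, 24, 44) mm in the bin's frame. The cover is 4 mm thick, underside 44 mm above the bench, and spans the full width from here to the +y end wall. The stake's tail starts under it.
- slot (a point): Centre of the slot in the bin's -y end wall, at (0, -108.5, 65) mm in the bin's frame; axes as the bin's. A closed rectangular opening through the 5 mm wall: 26 mm wide (x), from 54 to 76 mm above the bench; the way out is the bin's -y.
- stake: Loose yellow wooden stake, 190 mm long (its y), 18 mm wide (x), 10 mm thick (z), about 50 g; origin at the centre of its underside. Starts lying flat on the bin's floor, point towards the slot wall, seldom in line with the slot. The last 20 mm at the -y end is a narrower point, 10 wide x 8 mm thick; the +y end is painted red for 22 mm.
- stake_tip (a point): Middle of the pointed end face of the stake, 95 mm from its middle along its -y, at mid-thickness.
- stake_tail (a point): Middle of the red end face of the stake, 95 mm from its middle along its +y, at mid-thickness.
- tray: Open black tray fixed to the bench, 120 (its x) x 260 (its y) x 26 mm, walls and floor 4 mm; origin at the centre of its underside, z up.
- pot: Loose empty terracotta pot, 92 mm across, 85 mm high; origin at the centre of its underside, z up. Leave it alone.
- sprayer: Loose white bottle with black cap, 60 mm across, 110 mm high; origin at the centre of its underside, z up. Leave it alone.
- beaker: Loose white beaker, 56 mm across, 65 mm high; origin at the centre of its underside, z up. Leave it alone.
Things that resemble listed ones, but are neither listed nor needed, are in the scene too. There is more than one size of the stake; the one meant has the size given above.

How it is judged:
On the way, in this order (a step that is already met when the one before it is completed fails the run):
1. the stake's point stands at least 15 mm out through the slot while its tail is still inside (y of stake_tip in the frame of bin below -0.126 m and z of stake_tip in the frame of bin between 0.054 and 0.1 m and x of stake_tip in the frame of bin between -0.04 and 0.04 m and y of stake_tail in the frame of bin above -0.03 m and z of stake_tail in the frame of bin below 0.045 m and x of stake_tail in the frame of bin between -0.066 and 0.066 m), for 0.04 s.
2. the whole stake is out of the bin beyond the slot wall (y of stake_tail in the frame of bin below -0.111 m), for 0.04 s.
3. the stake is lowered into the tray while held (middle within 30 mm of the tray's underside) (z of stake in the frame of tray below 0.03 m and x of stake in the frame of tray between -0.056 and 0.056 m and y of stake in the frame of tray between -0.126 and 0.126 m and contact force between the fingers and stake above 0.3 N), for 0.04 s.
At the end, for the whole second after the job is handed in: The stake lies inside the tray, both ends within its walls and with their middles less than 18 mm above the tray's underside (flat on its floor), at rest and released (x of stake_tip in the frame of tray between -0.056 and 0.056 m and y of stake_tip in the frame of tray between -0.126 and 0.126 m and z of each of stake_tip, stake_tail in the frame of tray below 0.018 m and x of stake_tail in the frame of tray between -0.056 and 0.056 m and y of stake_tail in the frame of tray between -0.126 and 0.126 m and linear speed of stake below 0.02 m/s and angular speed of stake below 0.2 rad/s and contact force between the fingers and stake below 0.1 N); the robot touches nothing.
It fails at once if the terracotta pot is pushed more than 30 mm or tipped over (distance of pot from where it was at the start of the episode above 0.03 m or angle between pot's own z axis and vertical above 0.35 rad).
It fails at once if the white bottle is pushed more than 30 mm or tipped over (distance of sprayer from where it was at the start of the episode above 0.03 m or angle between sprayer's own z axis and vertical above 0.35 rad).
It fails at once if the white beaker is pushed more than 30 mm or tipped over (distance of beaker from where it was at the start of the episode above 0.03 m or angle between beaker's own z axis and vertical above 0.35 rad).
It also fails if it takes over 61 s, if anything falls off the work surface, if the arm or the gripper's body presses on something with over 40 N, if the wrist force passes 120 N, or if a joint passes its speed limit or range.

## Working session

There is one attempt and no reset: what is moved stays moved. The work goes in short steps, Python scripts to look and compute and a tool call to move; the robot and the scene stay as the last step left them, time stands still between calls to the robot, and variables do not carry over. Pictures are saved under pics/ and viewed, and the job is handed in when it is done.

Besides the shell and the picture viewer there is one more tool, called after "Emit:" by a JSON object that holds its "fn" and its "kwargs". jog_arm: Moves the arm, as the interface text tells. Its arguments: {"type":"object","properties":{"moves":{"type":"array","items":{"type":"array","items":{"type":"number"}}},"grip_force":{"type":"number"}},"required":["moves"]}

```bash
mkdir -p pics; python3 - <<'E'
from workcell import manip
import cv2,numpy as np
np.set_printoptions(precision=4,suppress=True)
print(manip.get_obs()); print(manip.pinch_z)
for n in("side","top"):
    p=manip.capture(n); cv2.imwrite(f"pics/{n}0.png",p["color"]); print(n,p["mtx"],p["world_from_camera"],p.keys())
    T=p["world_from_camera"]
    for l in["bin","stake","tray","pot","sprayer","beaker","slot","stake_tip","stake_tail","cover_edge"]:
        for d in manip.find_in(l,p)[:4]:
            print(l,round(d["score"],2),(T@np.r_[d["position"],1])[:3])
E
```

```text
{'time_s': 0.0, 'joint_pos': array([ 1.2946,  0.6159, -0.0126,  1.4249,  0.0081,  1.1034, -0.0404]), 'qvel': array([-0.0006, -0.0006, -0.0005, -0.0008,  0.0005,  0.0022,  0.0002]), 'effort': array([ -0.0002, -46.9231,   0.2595, -17.1036,   0.0101,   0.0096,
         0.    ]), 'position': array([ 0.1605, -0.629 ,  0.2088]), 'orientation': array([ 0.9922,  0.1246, -0.0002, -0.0013]), 'wrist_force': array([ 0.2804, -0.1442, -0.6126]), 'torque': array([0.0023, 0.0446, 0.0392]), 'gripper_width': 0.08541386893736702}
0.0187
side [[433.995    0.     274.3907]
 [  0.     433.995  206.7476]
 [  0.       0.       1.    ]] [[ 0.9573  0.1591 -0.2414  0.3023]
 [-0.2883  0.4635 -0.8379 -0.7955]
 [-0.0215  0.8717  0.4896  0.5326]
 [ 0.      0.      0.      1.    ]] dict_keys(['color', 'mtx', 'world_from_camera', 'shot'])
bin 0.73 [0.5195 0.0806 0.0473]
stake 0.83 [0.2591 0.1922 0.0131]
tray 0.69 [ 0.4725 -0.255  -0.0001]
pot 0.81 [0.7584 0.1356 0.0604]
sprayer 0.58 [ 0.7628 -0.1006  0.0553]
sprayer 0.23 [0.521  0.0829 0.0389]
beaker 0.9 [ 0.3838 -0.0284  0.0485]
slot 0.72 [0.5206 0.0811 0.0414]
sta
[... 401 characters left out ...]
   0.      0.      1.    ]] dict_keys(['color', 'mtx', 'world_from_camera', 'shot'])
bin 0.95 [0.5299 0.1996 0.0479]
stake 0.72 [0.5405 0.1594 0.0135]
stake 0.72 [0.2728 0.213  0.0149]
stake 0.52 [0.7251 0.3289 0.0071]
tray 0.59 [ 0.4757 -0.2338  0.0008]
pot 0.73 [0.7811 0.1638 0.0522]
pot 0.47 [ 0.3889 -0.0124  0.0097]
sprayer 0.9 [ 0.7719 -0.0812  0.0772]
beaker 0.78 [ 0.39   -0.0133  0.0123]
slot 0.57 [0.5291 0.1965 0.0474]
stake_tip 0.68 [0.7254 0.3263 0.0059]
stake_tip 0.56 [0.5333 0.1616 0.013 ]
stake_tip 0.56 [0.2749 0.2131 0.0136]
stake_tail 0.95 [0.5371 0.159  0.0141]
stake_tail 0.73 [0.2725 0.2137 0.0146]
stake_tail 0.73 [0.7199 0.3293 0.0068]
cover_edge 0.76 [0.5267 0.2021 0.048 ]
```

View pics/side0.png

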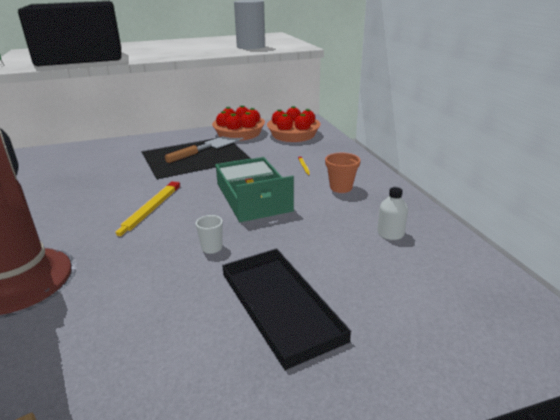

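View pics/top0.png

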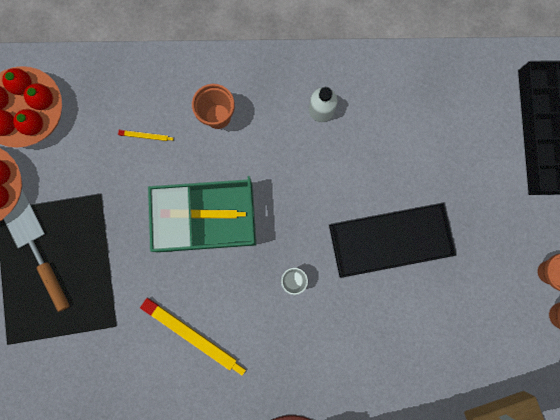

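```bash
cat > h.py <<'E'
import cv2,numpy as np
np.set_printoptions(precision=4,suppress=True)
def ray(p,u,v):
    K,T=p["mtx"],p["world_from_camera"]
    d=np.array([(u-K[0,2])/K[0,0],-(v-K[1,2])/K[1,1],-1]); return T[:3,3],T[:3,:3]@d
def atz(p,u,v,z):
    o,d=ray(p,u,v); return o+d*(z-o[2])/d[2]
def tri(a,b):
    (o1,d1),(o2,d2)=ray(*a),ray(*b)
    s=np.linalg.lstsq(np.c_[d1,-d2],o2-o1,rcond=None)[0]
    q1,q2=o1+d1*s[0],o2+d2*s[1]; return (q1+q2)/2,np.linalg.norm(q1-q2)
def proj(p,X):
    K,T=p["mtx"],p["world_from_camera"]; X=np.atleast_2d(X)
    c=(X-T[:3,3])@T[:3,:3]; c=c*[1,-1,-1]
    return np.c_[K[0,0]*c[:,0]/c[:,2]+K[0,2],K[1,1]*c[:,1]/c[:,2]+K[1,2]]
def crop(p,x0,y0,x1,y1,k,name):
    im=cv2.resize(p["color"][y0:y1,x0:x1],None,fx=k,fy=k,interpolation=cv2.INTER_CUBIC); cv2.imwrite(name,im)
E
python3 - <<'E'
from h import *
class P: pass
for n,b in(("top",(140,165,285,265,5.5)),("side",(205,145,305,230,7))):
    p={"color":cv2.imread(f"pics/{n}0.png")}; crop(p,*b[:4],b[4],f"pics/{n}0c.png")
E
```

```text
(no output)
```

View pics/top0c.png

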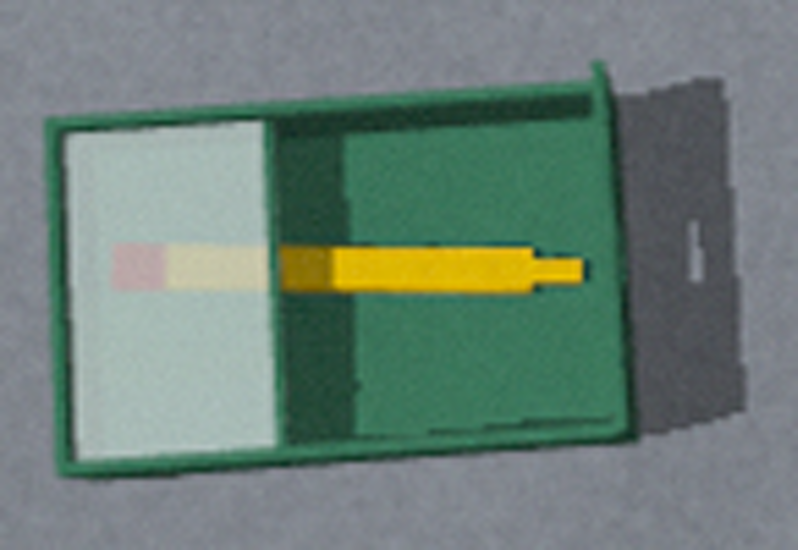

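View pics/side0c.png

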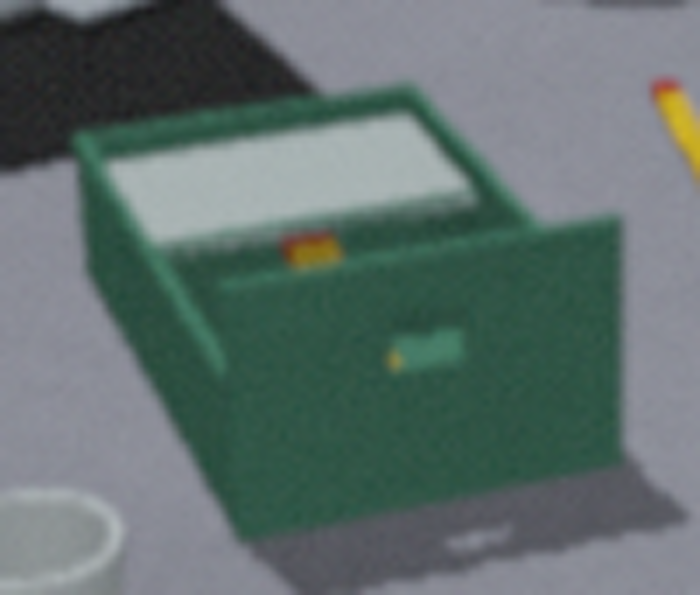

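```bash
cat > fit.py <<'E'
from h import *
from scipy.optimize import least_squares
import pickle
from workcell import manip
C={n:manip.capture(n) for n in("side","top")}
pickle.dump(C,open("cams.pkl","wb"))
t=lambda u,v:("top",u/5.5+140,v/5.5+165)
s=lambda u,v:("side",u/7+205,v/7+145)
obs=[(t(47,120),(70,111,60)),(t(58,476),(-70,111,60)),(t(605,62),(70,-111,96)),(t(637,440),(-70,-111,96)),
(s(245,540),(-70,-111,0)),(s(622,465),(70,-111,0)),(s(622,217),(70,-111,96)),(s(222,285),(-70,-111,96)),(s(75,135),(-70,111,60)),(s(412,85),(70,111,60))]
def W(q,P):
    P=np.array(P)/1e3; c,n=np.cos(q[2]),np.sin(q[2])
    return np.array([q[0]+c*P[0]-n*P[1],q[1]+n*P[0]+c*P[1],P[2]])
f=lambda q:np.concatenate([proj(C[o[0]],W(q,P))[0]-o[1:] for o,P in obs])
r=least_squares(f,[.52,.19,0],loss="soft_l1"); q=r.x
print(q,np.degrees(q[2])); print(f(q).reshape(-1,2))
def B(X): 
    c,n=np.cos(q[2]),np.sin(q[2]); d=X[:2]-q[:2]; return np.r_[c*d[0]+n*d[1],-n*d[0]+c*d[1],X[2]]*1e3
for nm,(u,v),z in(("tail top",(112,267),.014),("tip top",(584,270),.013),("sh+",(535,248),.014),("sh-",(535,294),.014)):
    X=atz(C["top"],*t(u,v)[1:],z); print(nm,X,B(X))
print("slot",W(q,(0,-108.5,65)))
# slot check
for u,v in((390,353),(463,345)):
    X=atz(C["side"],*s(u,v)[1:],.065);print("slotedge",X,B(X))
# tray corners top z=.026
for u,v in((330,226),(446,204),(456,255),(341,277)):
    print("tray",atz(C["top"],u,v,.026))
for n,u,v,z in(("beaker",294,281,.065),("sprayer",326,93,.11),("pot",214,105,.085)): print(n,atz(C["top"],u,v,z))
np.save("bin.npy",q)
E
python3 fit.py
```

```text
[0.528  0.1852 0.0559] 3.200297001969872
[[ 0.0728  0.0124]
 [ 0.1974  0.473 ]
 [ 0.6076  0.162 ]
 [-0.9931 -1.311 ]
 [-0.8096  0.2988]
 [ 0.2377 -0.1137]
 [ 0.268  -0.1243]
 [-0.1294  0.3635]
 [-0.313  -0.2359]
 [ 0.3278 -0.8906]]
tail top [0.5392 0.2854 0.014 ] [16.7329 99.3697 14.    ]
tip top [0.5354 0.0938 0.013 ] [  2.23   -91.7195  13.    ]
sh+ [0.5445 0.1136 0.014 ] [ 12.4956 -72.4451  14.    ]
sh- [0.5257 0.1136 0.014 ] [ -6.2949 -71.3614  14.    ]
slot [0.5341 0.0769 0.065 ]
slotedge [0.5183 0.0662 0.065 ] [ -16.3123 -118.3537   65.    ]
slotedge [0.5427 0.0637 0.065 ] [   7.9242 -122.1574   65.    ]
tray [ 0.5048 -0.0916  0.026 ]
tray [ 0.5501 -0.3503  0.026 ]
tray [ 0.4373 -0.3652  0.026 ]
tray [ 0.3934 -0.1123  0.026 ]
beaker [ 0.3872 -0.0089  0.065 ]
sprayer [ 0.7776 -0.0819  0.11  ]
pot [0.7637 0.1568 0.085 ]
```

Emit:
{"fn": "jog_arm", "kwargs": {"moves": [[40, 30, 20, 3, 60], [80, 60, 20, 7, 60], [120, 95, 20, 11, 60], [160, 130, 20, 15, 60], [200, 165, 20, 19, 60], [240, 200, 20, 23, 60], [275, 230, 20, 27, 60], [310, 260, 20, 31, 60], [340, 300, 20, 35, 60], [350, 345, 20, 39, 60], [355, 395, 20, 43, 60], [360, 445, 20, 47, 60], [362, 495, 20, 51, 60], [365, 545, 20, 55, 60], [368, 595, 20, 59, 60], [370, 645, 20, 63, 60], [373, 695, 20, 67, 60], [375, 745, 20, 71, 60], [376, 785, 20, 75, 60], [376, 795, 20, 75, 60]], "grip_force": 25}}

```text
time_s: 3.2
position: [0.5353, 0.173, 0.2305]
orientation: [0.707, 0.707, 0.002, -0.002]
wrist_force: [-0.2, 0.4, -0.7]
gripper_width: 0.0508
```

```bash
cat > st.py <<'E'
from h import *
from workcell import manip
def st():
    o=manip.get_obs(); R=o["orientation"]; a=np.degrees(2*np.arctan2(R[1],R[0]))-90
    print("t",o["time_s"],"pos",o["position"],"jaw",a,"F",o["wrist_force"],"w",o["gripper_width"],"j",o["joint_pos"])
if __name__=="__main__":
    st()
    import sys
    for n,b in(("top",(140,135,300,265,5)),("side",(190,125,310,230,6))):
        p=manip.capture(n); crop(p,*b[:4],b[4],f"pics/{n}{sys.argv[1]}.png")
E
python3 st.py 1
```

```text
t 3.2 pos [0.5353 0.173  0.2305] jaw -0.06269147011197163 F [-0.23    0.435  -0.6941] w 0.05084245984918993 j [-0.0471  0.4912 -0.4654  1.6457  0.2393  1.0596 -0.5833]
```

Emit:
{"fn": "jog_arm", "kwargs": {"moves": [[1.7, -7.5, -40, -1, 60], [1.7, -7.5, -80, -1, 60], [1.7, -7.5, -120, -1, 60], [1.7, -7.5, -150, -1, 60], [1.7, -7.5, -170, -1, 60], [1.7, -7.5, -170, -1, 60]]}}

```text
time_s: 3.9
position: [0.5362, 0.1562, 0.0572]
orientation: [0.717, 0.697, -0.003, -0.001]
wrist_force: [-0.1, 0.7, 0.5]
gripper_width: 0.0515
```

```bash
python3 st.py 2
```

```text
t 3.9 pos [0.5362 0.1562 0.0572] jaw -1.6532377933365012 F [-0.1489  0.6787  0.4897] w 0.05147747402976431 j [-0.0954  0.6972 -0.3601  1.8369  0.369   0.6808 -0.6988]
```

View pics/side2.png

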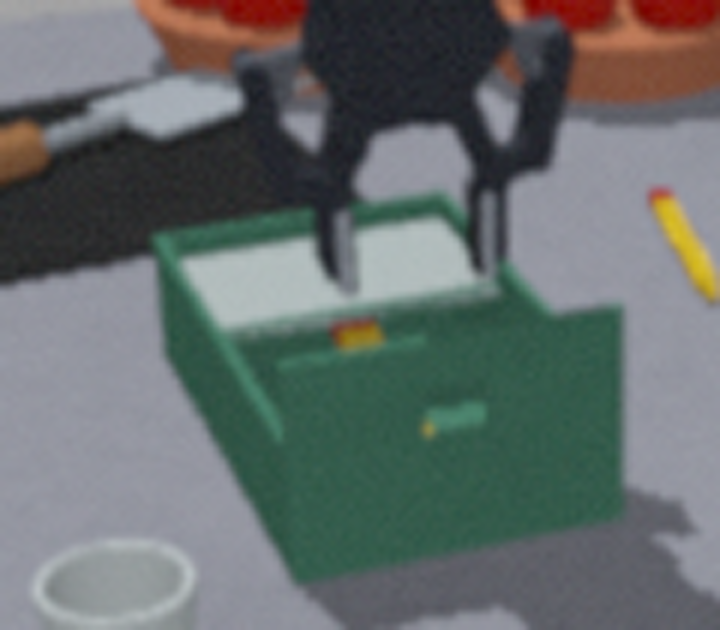

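View pics/top2.png

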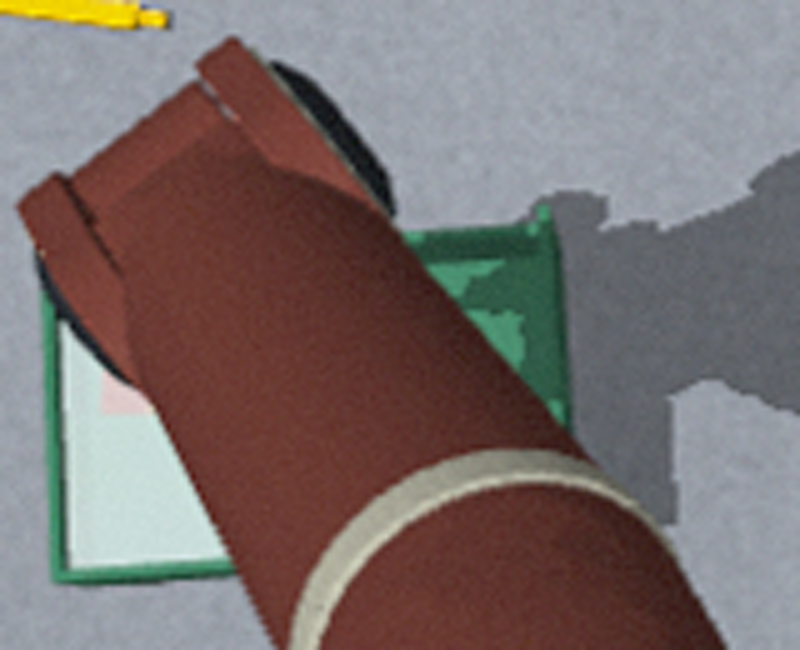

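```bash
python3 - <<'E'
from st import *
import pickle; C=pickle.load(open("cams.pkl","rb")); st()
p=C["side"]
print(proj(p,np.array([[.5362,.1562,.0572],[.5107,.1562,.062],[.5617,.1562,.062]])), "obs (247.5,173.3),(271,170)")
q=np.load("bin.npy"); c,n=np.cos(q[2]),np.sin(q[2])
for P in[(-13,-111,54),(-13,-111,76),(13,-111,54),(13,-111,76),(-13,-106,54),(13,-106,54)]:
    P=np.array(P)/1e3; X=[q[0]+c*P[0]-n*P[1],q[1]+n*P[0]+c*P[1],P[2]]; u=proj(p,X)[0]; print(P,u,((u-[205,145])*7),(u-[190,125])*6)
E
```

```text
t 4.0 pos [0.5386 0.1585 0.0604] jaw -1.585957368651492 F [ 0.9282  0.4706 -0.9339] w 0.05089315439666162 j [-0.0955  0.6932 -0.3628  1.8331  0.3685  0.6813 -0.6986]
[[258.2996 181.2132]
 [248.3043 180.961 ]
 [268.0306 178.0218]] obs (247.5,173.3),(271,170)
[-0.013 -0.111  0.054] [261.2398 197.9769] [393.6789 370.8383] [427.4391 437.8614]
[-0.013 -0.111  0.076] [260.8947 189.5985] [391.2628 312.1896] [425.3681 387.5911]
[ 0.013 -0.111  0.054] [271.7021 196.0029] [466.9148 357.0203] [490.2127 426.0174]
[ 0.013 -0.111  0.076] [271.4708 187.6654] [465.2959 298.6581] [488.825  375.9926]
[-0.013 -0.106  0.054] [260.5665 197.0463] [388.9658 364.3243] [423.3992 432.278 ]
[ 0.013 -0.106  0.054] [270.9918 195.087 ] [461.9426 350.6091] [485.9508 420.522 ]
```

Emit:
{"fn": "jog_arm", "kwargs": {"moves": [[-1.8, 7, -20, 0.5, 50], [-1.8, 7, -40, 0.5, 50], [-1.8, 7, -50, 0.5, 50], [-1.8, 7, -52, 0.5, 50], [-1.8, 7, -52, 0.5, 50], [-1.8, 7, -52, 0.5, 50]]}}

```text
time_s: 4.6
position: [0.5378, 0.1657, 0.0096]
orientation: [0.714, 0.7, 0.001, 0.001]
wrist_force: [0.6, -0.1, -0.5]
gripper_width: 0.0424
```

```bash
python3 st.py 3
```

```text
t 4.6 pos [0.5378 0.1657 0.0096] jaw -1.1139466089102399 F [ 0.5595 -0.1205 -0.474 ] w 0.04238424992996861 j [-0.137   0.7694 -0.3188  1.8602  0.4135  0.5745 -0.7416]
```

View pics/side3.png

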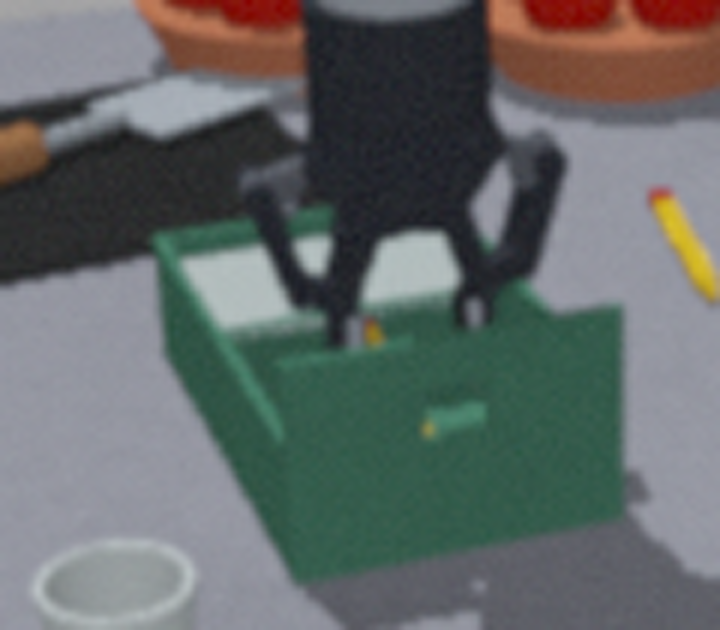

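Emit:
{"fn": "jog_arm", "kwargs": {"moves": [[-0.5, 0, -3, 0, 30], [-0.5, 0, -3, 0, 0], [-0.5, 0, -3, 0, 0], [-0.5, 0, -3, 0, 0], [-0.5, 0, -3, 0, 0], [-0.5, 0, -3, 0, 0]], "grip_force": 20}}

```text
time_s: 5.3
position: [0.537, 0.1657, 0.0063]
orientation: [0.714, 0.7, 0.001, 0.0]
wrist_force: [-1.3, -0.1, -0.2]
gripper_width: 0.0004
```

```bash
python3 st.py 4
```

```text
t 5.3 pos [0.537  0.1657 0.0063] jaw -1.1034109733756026 F [-1.3394 -0.0918 -0.1577] w 0.00035007564350090137 j [-0.1394  0.7738 -0.3157  1.8632  0.416   0.5672 -0.7443]
```

View pics/side4.png

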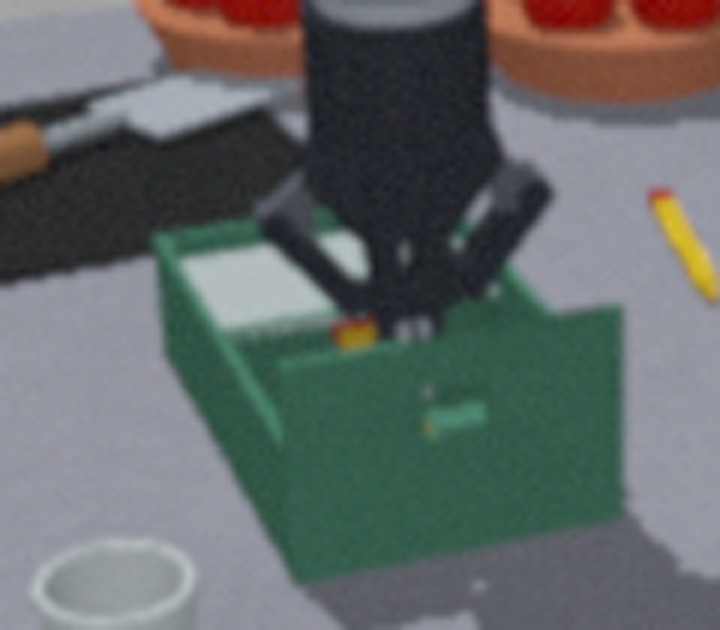

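```bash
python3 - <<'E'
from st import *
p=manip.capture("side"); crop(p,210,150,290,210,10,"pics/side5.png")
for X in[[.5368,.1657,.014],[.5278,.1657,.014],[.5458,.1657,.014],[.537,.1657,.0063],[.537,.1657,.025],[.5392,.2854,.014],[.5392,.2854,.025],[.5392,.2854,.035]]: print(X,(proj(p,X)[0]-[210,150])*10)
E
```

```text
[0.5368, 0.1657, 0.014] [482.4058 447.7939]
[0.5278, 0.1657, 0.014] [448.5162 453.1418]
[0.5458, 0.1657, 0.014] [516.1638 442.4667]
[0.537, 0.1657, 0.0063] [484.3398 474.0953]
[0.537, 0.1657, 0.025] [481.4544 409.6212]
[0.5392, 0.2854, 0.014] [380.9012 258.4749]
[0.5392, 0.2854, 0.025] [378.8853 222.7473]
[0.5392, 0.2854, 0.035] [377.037  189.9908]
```

View pics/side5.png

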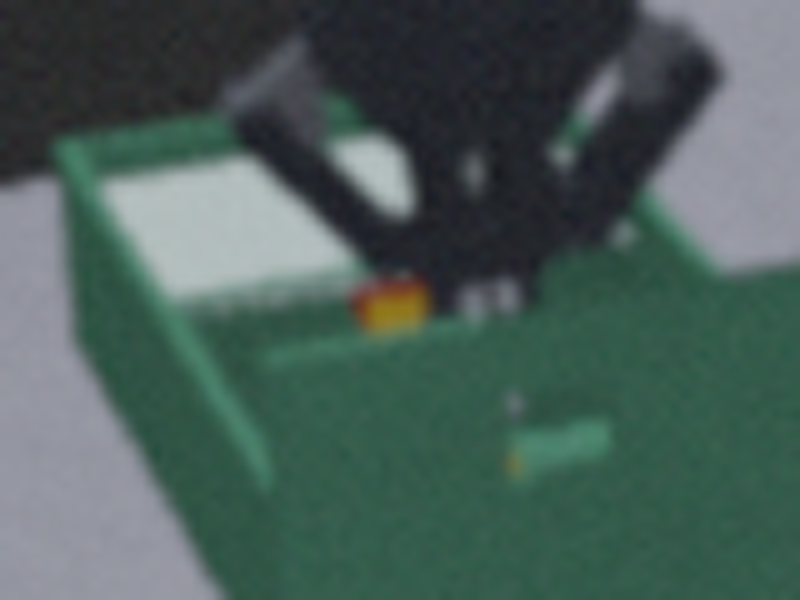

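Emit:
{"fn": "jog_arm", "kwargs": {"moves": [[0, 0, 40, 0, 0], [0, 0, 80, 0, 0], [0, 0, 100, 0, 0], [0, 0, 100, 0, 0], [0, 0, 100, 0, 0]]}}

```text
time_s: 5.95
position: [0.5368, 0.1654, 0.1063]
orientation: [0.714, 0.7, 0.001, 0.001]
wrist_force: [-0.4, -0.6, -0.3]
gripper_width: -0.0
```

```bash
python3 - <<'E'
from st import *
st()
p=manip.capture("side"); crop(p,210,110,310,185,8,"pics/side6.png")
P=manip.get_obs()["position"]
for dz in(0,.0187):print(proj(p,P+[0,0,dz])[0],(proj(p,P+[0,0,dz])[0]-[210,110])*8)
p=manip.capture("top"); crop(p,140,135,300,265,5,"pics/top6.png")
E
```

```text
t 5.95 pos [0.5368 0.1654 0.1063] jaw -1.1094984646632184 F [-0.3996 -0.5868 -0.2682] w -5.890786060162166e-06 j [-0.0826  0.6303 -0.4008  1.7974  0.3343  0.7788 -0.6736]
[256.6058 162.1125] [372.8465 416.9001]
[256.2881 155.0617] [370.3049 360.4935]
```

View pics/side6.png

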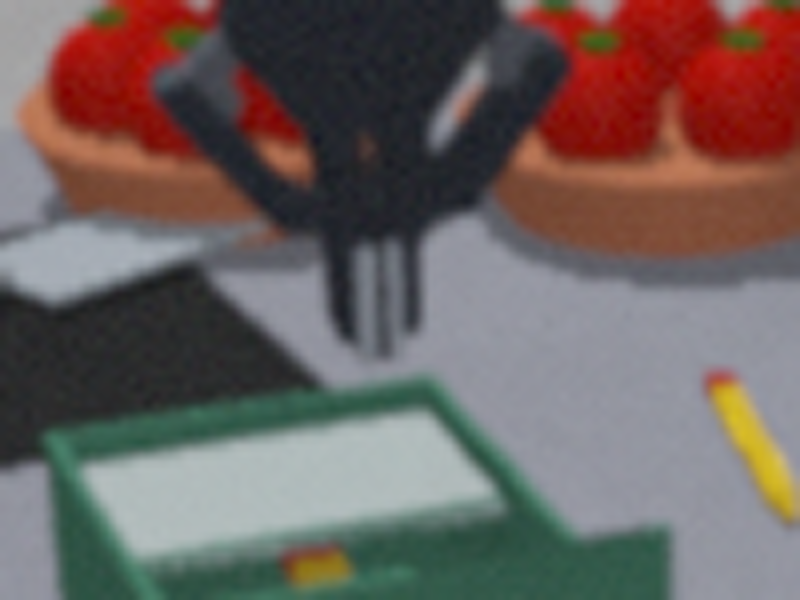

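View pics/top6.png

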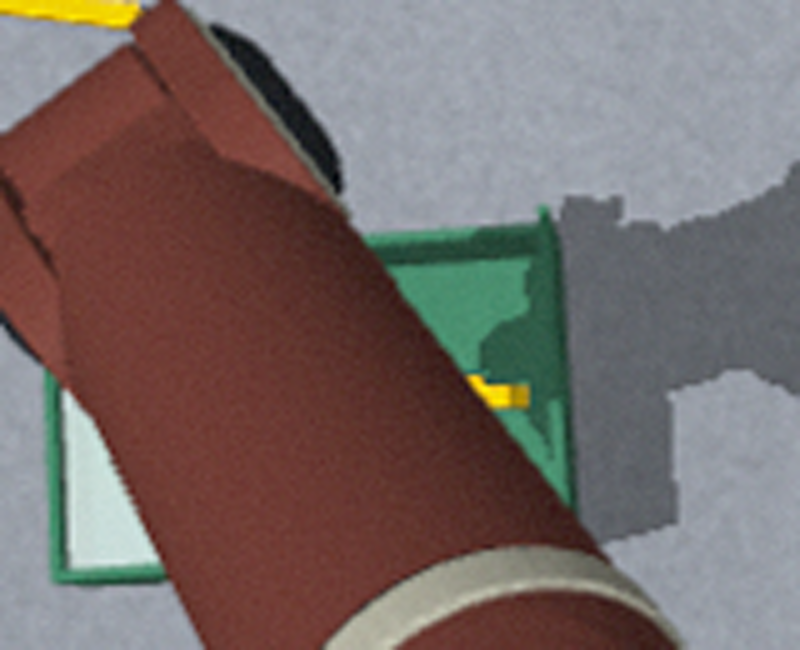

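Emit:
{"fn": "jog_arm", "kwargs": {"moves": [[0, 0, -40, 0, 36], [0, 0, -80, 0, 36], [0, 0, -102, 0, 36], [0, 0, -106, 0, 36], [0, 0, -108, 0, 36], [0, 0, -108, 0, 36]]}}

```text
time_s: 6.65
position: [0.5365, 0.1654, -0.0025]
orientation: [0.714, 0.7, 0.0, 0.0]
wrist_force: [0.7, 0.1, 0.9]
gripper_width: 0.0305
```

```bash
python3 - <<'E'
from st import *
st()
p=manip.capture("side"); crop(p,210,150,290,210,10,"pics/side7.png")
E
```

```text
t 6.65 pos [ 0.5365  0.1654 -0.0025] jaw -1.0953984067648435 F [0.7124 0.0803 0.8878] w 0.03049340122158368 j [-0.1422  0.7882 -0.3113  1.8666  0.4271  0.5523 -0.7541]
```

View pics/side7.png

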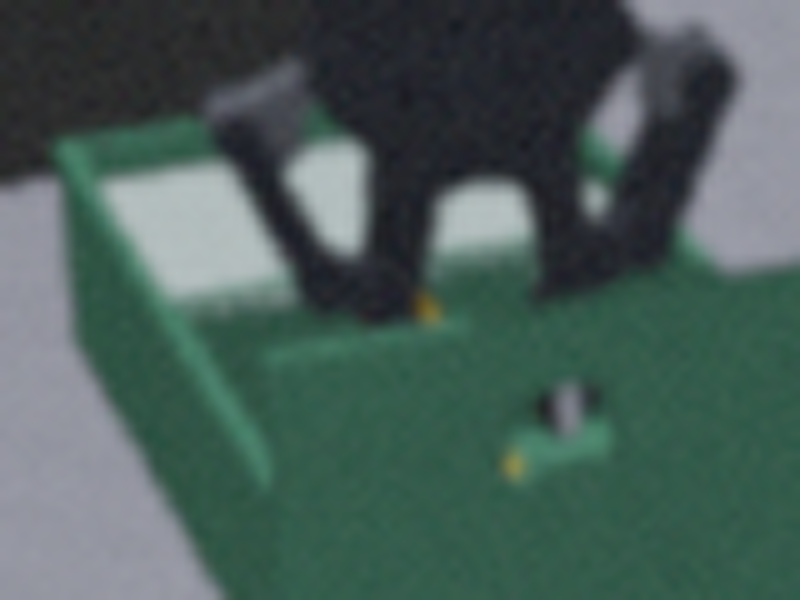

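Emit:
{"fn": "jog_arm", "kwargs": {"moves": [[0, 0, -3, 0, 36], [0, 0, -6, 0, 36], [0, 0, -7, 0, 36], [0, 0, -7, 0, 36]]}}

```text
time_s: 7.1
position: [0.5368, 0.1654, -0.009]
orientation: [0.714, 0.7, 0.0, 0.0]
wrist_force: [-0.3, 0.1, -0.6]
gripper_width: 0.0309
```

```bash
python3 - <<'E'
from st import *
st()
p=manip.capture("side"); crop(p,210,150,290,210,10,"pics/side8.png")
E
```

```text
t 7.1 pos [ 0.5368  0.1654 -0.009 ] jaw -1.1074887813423686 F [-0.3458  0.0679 -0.5944] w 0.03085414613395323 j [-0.1465  0.7982 -0.3043  1.869   0.4326  0.5382 -0.7589]
```

View pics/side8.png

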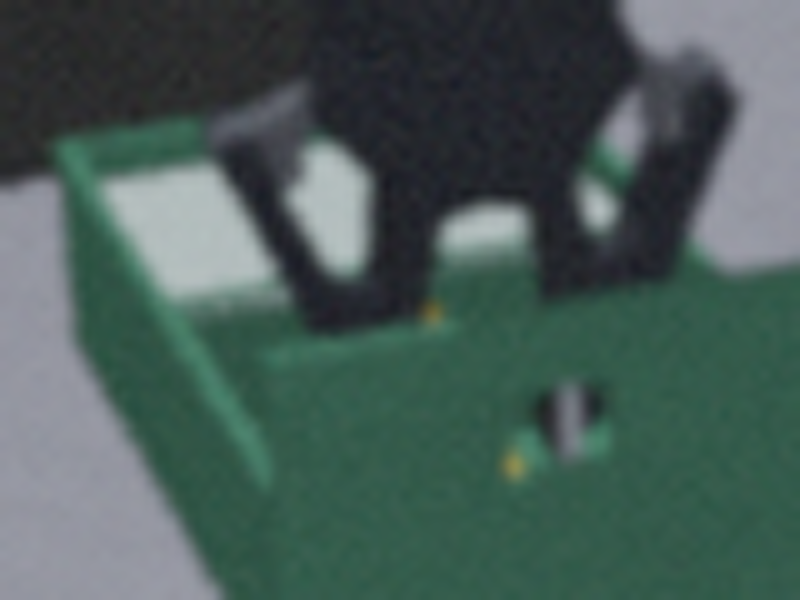

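Emit:
{"fn": "jog_arm", "kwargs": {"moves": [[0, 0, -2, 0, 36], [0, 0, -2, 0, 20], [0, 0, -2, 0, 0], [0, 0, -2, 0, 0], [0, 0, -2, 0, 0], [0, 0, -2, 0, 0]], "grip_force": 20}}

```text
time_s: 7.75
position: [0.5368, 0.1654, -0.011]
orientation: [0.714, 0.7, 0.0, 0.0]
wrist_force: [-0.6, 0.5, -0.1]
gripper_width: 0.017
```

```bash
python3 - <<'E'
from st import *
st()
p=manip.capture("side"); crop(p,210,150,290,210,10,"pics/side9.png")
E
```

```text
t 7.75 pos [ 0.5368  0.1654 -0.011 ] jaw -1.099903781663059 F [-0.5681  0.5359 -0.1265] w 0.01699739948016139 j [-0.1478  0.8014 -0.3024  1.8697  0.4342  0.5342 -0.7602]
```

View pics/side9.png

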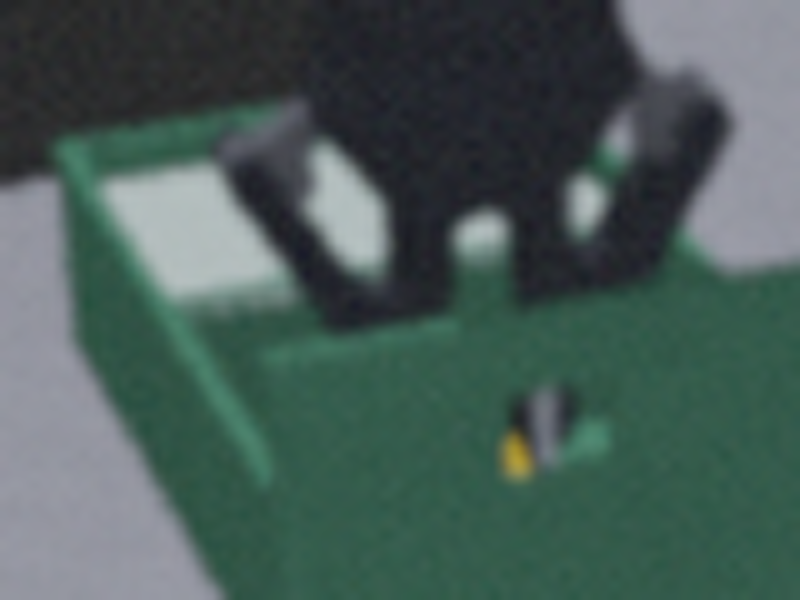

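Emit:
{"fn": "jog_arm", "kwargs": {"moves": [[0, 0, 8, 0, 0], [0, 0, 16, 0, 0], [0, 0, 24, 0, 0], [0, 0, 28, 0, 0], [0, 0, 31, 0, 0], [0, 0, 34, 0, 0], [0, 0, 37, 0, 0], [0, 0, 39, 0, 0], [0, 0, 40, 0, 0], [0, 0, 40, 0, 0], [0, 0, 40, 0, 0]]}}

```text
time_s: 8.9
position: [0.5365, 0.1654, 0.0288]
orientation: [0.714, 0.7, 0.0, 0.0]
wrist_force: [0.1, 0.5, -4.0]
gripper_width: 0.0174
```

```bash
cat > look.py <<'E'
from st import *
import sys
st()
n=sys.argv[1]
p=manip.capture("side"); crop(p,205,140,305,215,8,f"pics/side{n}.png")
p=manip.capture("top"); crop(p,140,135,300,265,5,f"pics/top{n}.png")
E
python3 look.py 10
```

```text
t 8.9 pos [0.5365 0.1654 0.0288] jaw -1.0954037261994216 F [ 0.1417  0.4711 -4.0295] w 0.017433652791956154 j [-0.1229  0.7403 -0.3413  1.8526  0.4017  0.6161 -0.7321]
```

View pics/side10.png

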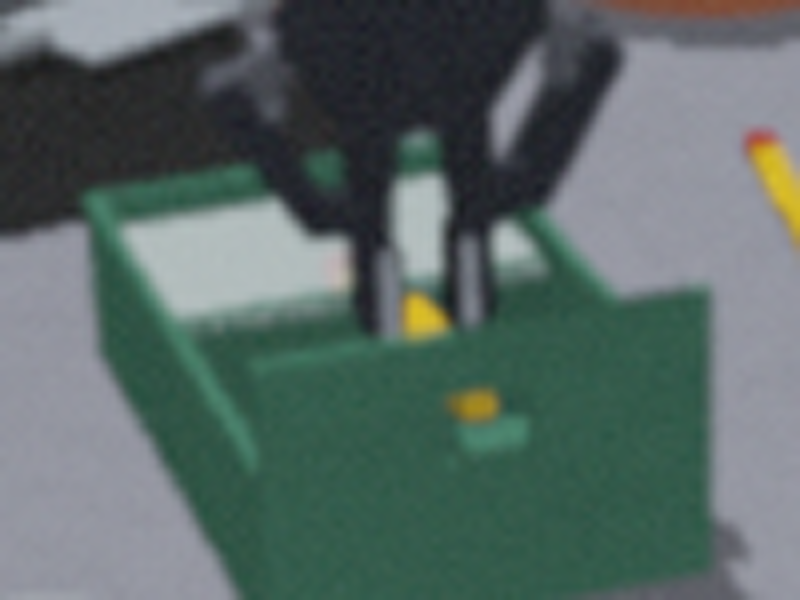

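View pics/top10.png

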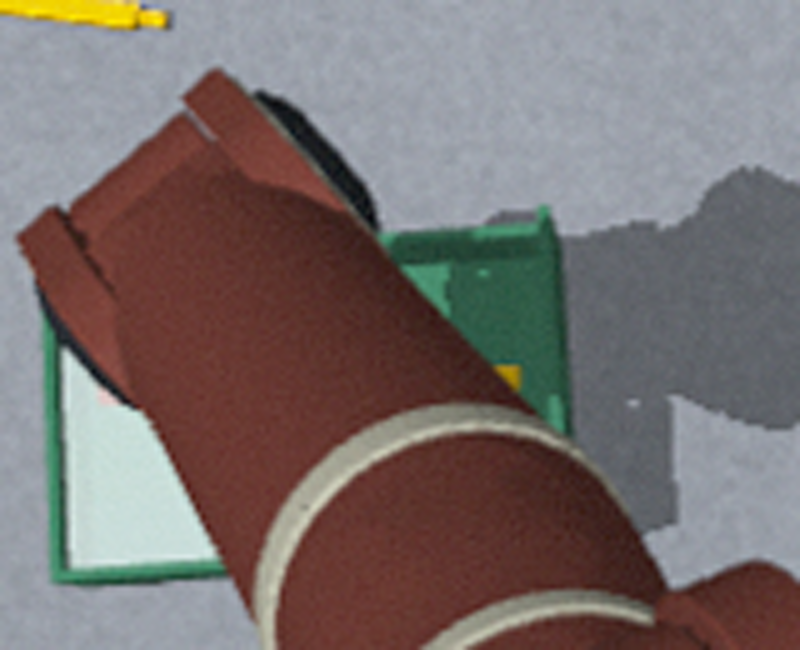

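```bash
cat > bf.py <<'E'
from h import *
import pickle
C=pickle.load(open("cams.pkl","rb")); q=np.load("bin.npy"); c,n=np.cos(q[2]),np.sin(q[2])
def B(X): d=X[:2]-q[:2]; return np.r_[c*d[0]+n*d[1],-n*d[0]+c*d[1],X[2]]*1e3
def W(P): P=np.array(P)/1e3; return np.array([q[0]+c*P[0]-n*P[1],q[1]+n*P[0]+c*P[1],P[2]])
S,T=C["side"],C["top"]
s=lambda u,v:(S,u/8+205,v/8+140)
t=lambda u,v:(T,u/5+140,v/5+135)
ps=lambda P:(proj(S,W(P))[0]-[205,140])*8
pt=lambda P:(proj(T,W(P))[0]-[140,135])*5
E
python3 - <<'E'
from bf import *
X,e=tri(s(474,405),t(520,376)); print(X,e,B(X))
for z in(45,55,60,65,70): 
  for y in(-91,): print(z,ps((2,y,z)),pt((2,y,z)))
E
```

```text
[0.5365 0.0953 0.0605] 0.0032404747352015465 [  3.4201 -90.2496  60.54  ]
45 [477.3658 452.1566] [523.9801 387.3414]
55 [476.278  422.5483] [522.237 384.498]
60 [475.7303 407.6389] [521.3524 383.0549]
65 [475.1799 392.6588] [520.4589 381.5974]
70 [474.627  377.6073] [519.5564 380.1252]
```

Emit:
{"fn": "jog_arm", "kwargs": {"moves": [[-1, 0, 1, 0, 0], [-2, -3, 1.5, 0, 0], [-2, -8, 2.5, 0, 0], [-2, -14, 3.5, 0, 0], [-2, -20, 4.5, 0, 0], [-2.5, -26, 5.5, 0, 0], [-2.5, -30, 6, 0, 0], [-2.5, -30, 6, 0, 0], [-2.5, -30, 6, 0, 0]]}}

```text
time_s: 9.9
position: [0.5341, 0.1348, 0.0349]
orientation: [0.714, 0.7, 0.0, 0.0]
wrist_force: [0.2, -0.5, -0.5]
gripper_width: 0.0172
```

```bash
python3 look.py 11
```

```text
t 9.9 pos [0.5341 0.1348 0.0349] jaw -1.1309045809071279 F [ 0.2283 -0.489  -0.4869] w 0.017237463950628643 j [-0.0649  0.7206 -0.349   1.8792  0.4055  0.6111 -0.6896]
```

View pics/side11.png

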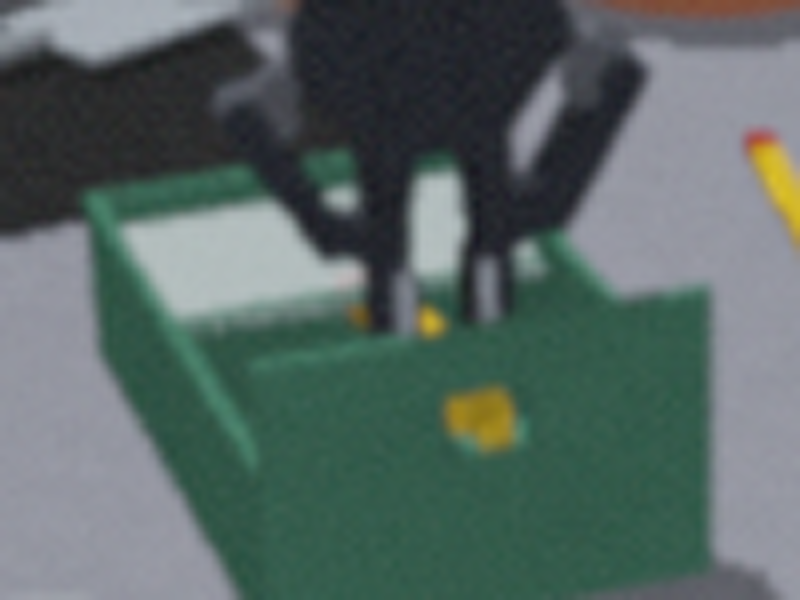

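View pics/top11.png

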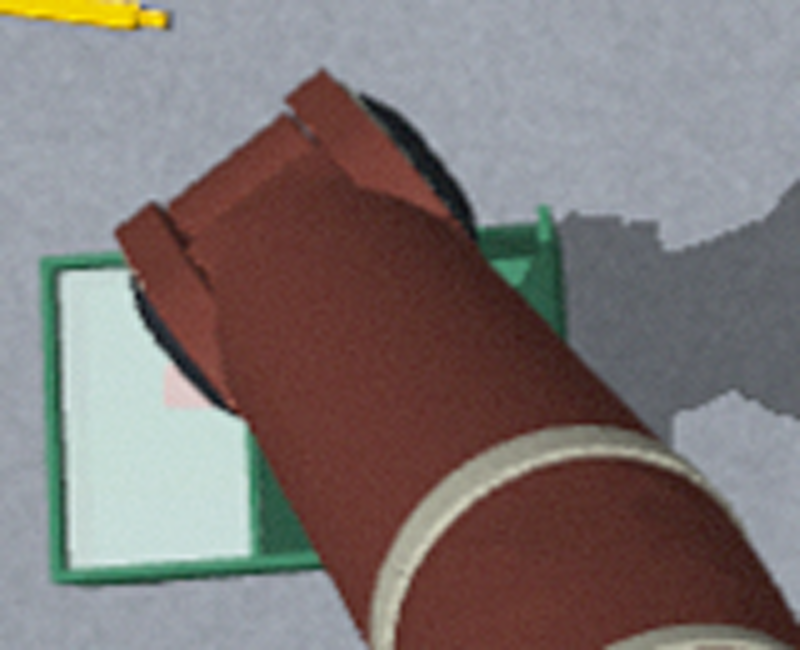

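Emit:
{"fn": "jog_arm", "kwargs": {"moves": [[0, -5, 1, 0, 0], [0, -10, 1.8, 0, 0], [-0.2, -15, 2.7, 0, 0], [-0.4, -20, 3.5, 0, 0], [-0.4, -20, 3.5, 0, 0], [-0.4, -20, 3.5, 0, 0]]}}

```text
time_s: 10.6
position: [0.5337, 0.1148, 0.0384]
orientation: [0.714, 0.7, 0.0, 0.0]
wrist_force: [0.2, -0.5, -1.7]
gripper_width: 0.0172
```

```bash
python3 look.py 12
```

```text
t 10.6 pos [0.5337 0.1148 0.0384] jaw -1.129712553375299 F [ 0.1835 -0.5049 -1.734 ] w 0.017154601205113296 j [-0.0252  0.7105 -0.3548  1.8911  0.4077  0.6105 -0.6586]
```

View pics/side12.png

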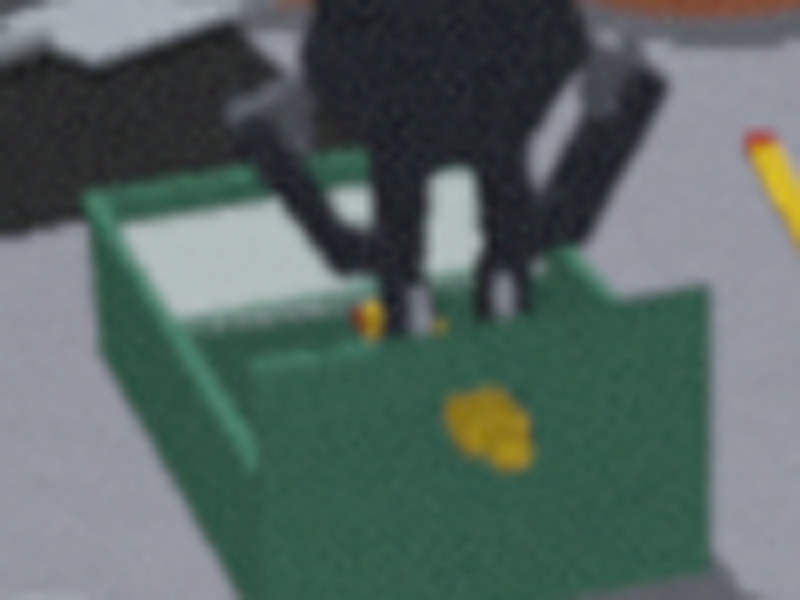

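View pics/top12.png

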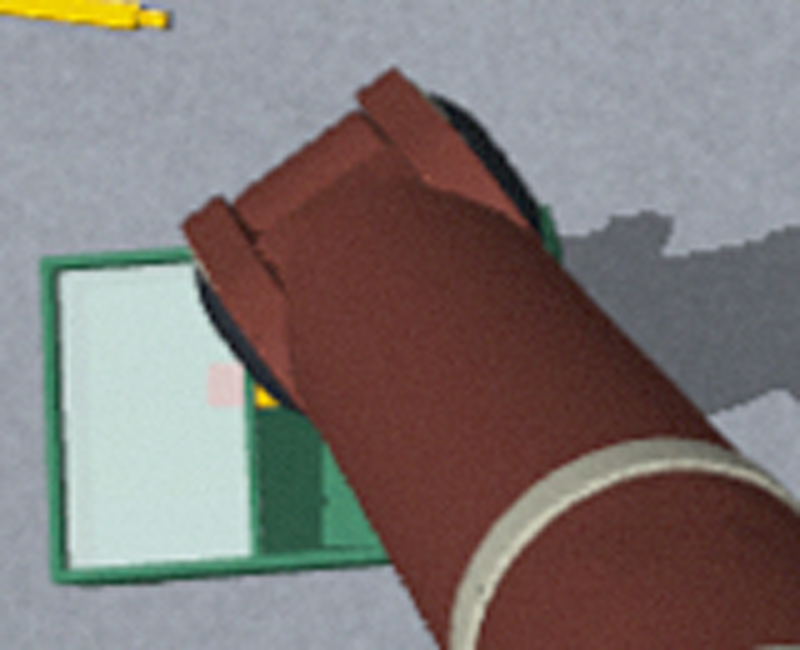

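Emit:
{"fn": "jog_arm", "kwargs": {"moves": [[0, -5, 0.8, 0, 0], [-0.1, -10, 1.6, 0, 0], [-0.2, -15, 2.4, 0, 0], [-0.3, -18, 3, 0, 0], [-0.3, -18, 3, 0, 0], [-0.3, -18, 3, 0, 0]]}}

```text
time_s: 11.3
position: [0.5334, 0.0972, 0.0414]
orientation: [0.714, 0.7, 0.0, 0.0]
wrist_force: [-0.2, -0.4, -1.7]
gripper_width: 0.0169
```

```bash
python3 look.py 13
```

```text
t 11.3 pos [0.5334 0.0972 0.0414] jaw -1.1114226777564937 F [-0.1774 -0.363  -1.6549] w 0.016919581250065877 j [ 0.011   0.7024 -0.3605  1.8999  0.4093  0.611  -0.6298]
```

View pics/side13.png

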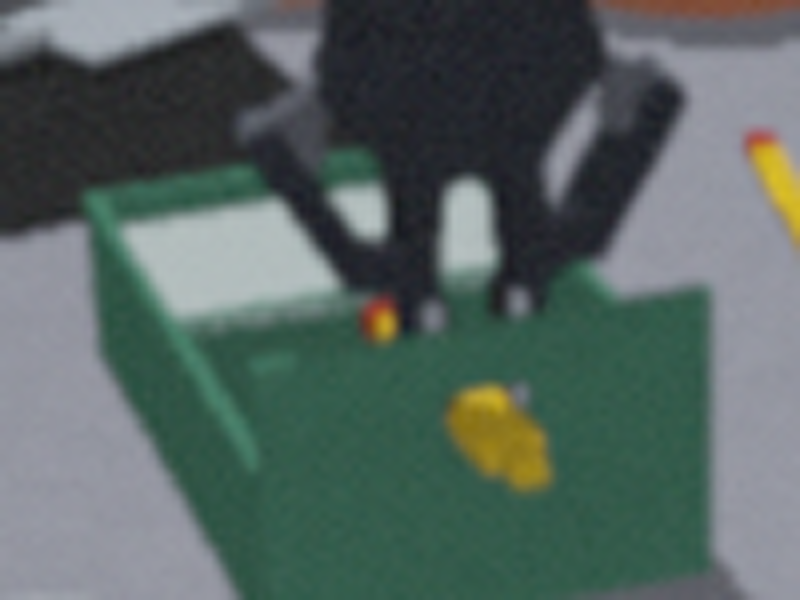

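View pics/top13.png

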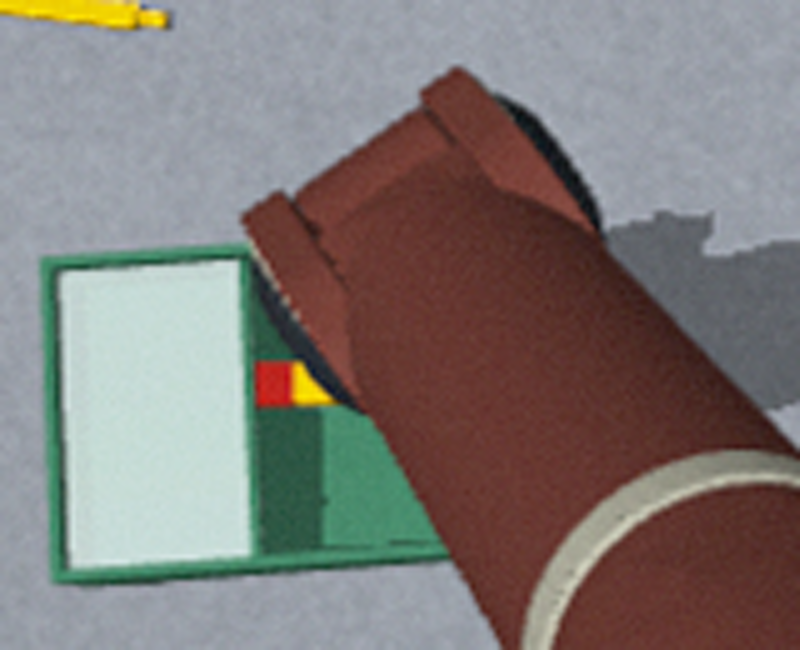

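```bash
python3 - <<'E'
from bf import *
for z in(.02,.03,.04): print("tail",z,B(atz(T,*t(257,385)[1:],z)))
X,e=tri(t(257,385),s(382,320));print(X,e,B(X))
for y in(-150,-155,-160):
  for z in(60,65,70,75): print(y,z,ps((2,y,z)))
E
```

```text
tail 0.02 [14.5422 28.9828 20.    ]
tail 0.03 [13.1705 27.1542 30.    ]
tail 0.04 [11.7988 25.3257 40.    ]
[0.5371 0.2125 0.0351] 0.0038555517435869707 [10.5885 26.6544 35.0529]
-150 60 [542.8119 495.8229]
-150 65 [542.4016 480.3219]
-150 70 [541.9891 464.7434]
-150 75 [541.5746 449.0868]
-155 60 [548.8022 503.6976]
-155 65 [548.4051 488.151 ]
-155 70 [548.006  472.5265]
-155 75 [547.6049 456.8233]
-160 60 [554.843  511.6387]
-160 65 [554.4594 496.0464]
-160 70 [554.0739 480.3755]
-160 75 [553.6864 464.6255]
```

Emit:
{"fn": "jog_arm", "kwargs": {"moves": [[0, 0, 0, 0, 20], [0, 0, 0, 0, 40], [0, 0, 0, 0, 45], [0, 4, 20, 0, 45], [0, 4, 50, 0, 45], [0, 4, 80, 0, 45], [0, 4, 100, 0, 45], [0, 4, 100, 0, 45], [0, 4, 100, 0, 45]]}}

```text
time_s: 12.3
position: [0.5332, 0.1014, 0.1413]
orientation: [0.714, 0.7, 0.0, 0.0]
wrist_force: [-0.2, -0.6, -0.3]
gripper_width: 0.038
```

```bash
python3 look.py 14
```

```text
t 12.3 pos [0.5332 0.1014 0.1413] jaw -1.0800271879147374 F [-0.2306 -0.6369 -0.3412] w 0.037999586637478384 j [ 0.062   0.5638 -0.444   1.8135  0.3159  0.8337 -0.5552]
```

View pics/side14.png

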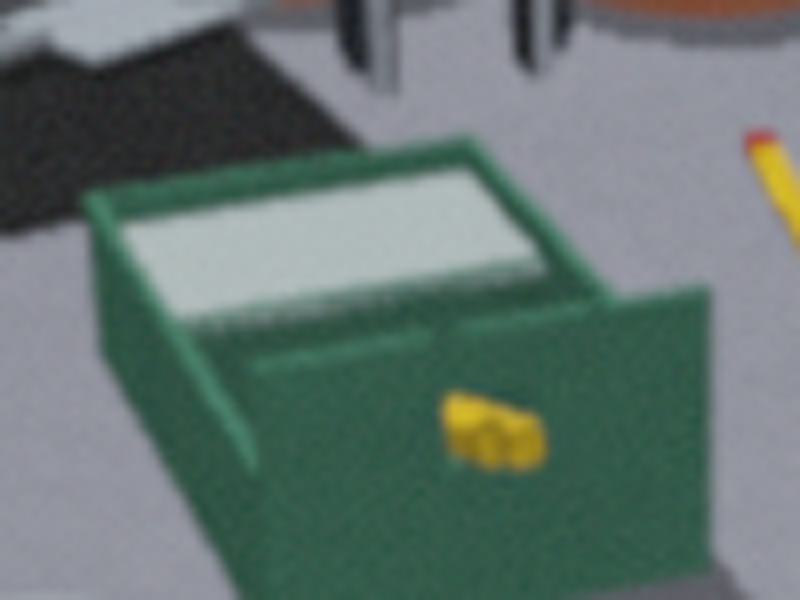

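View pics/top14.png

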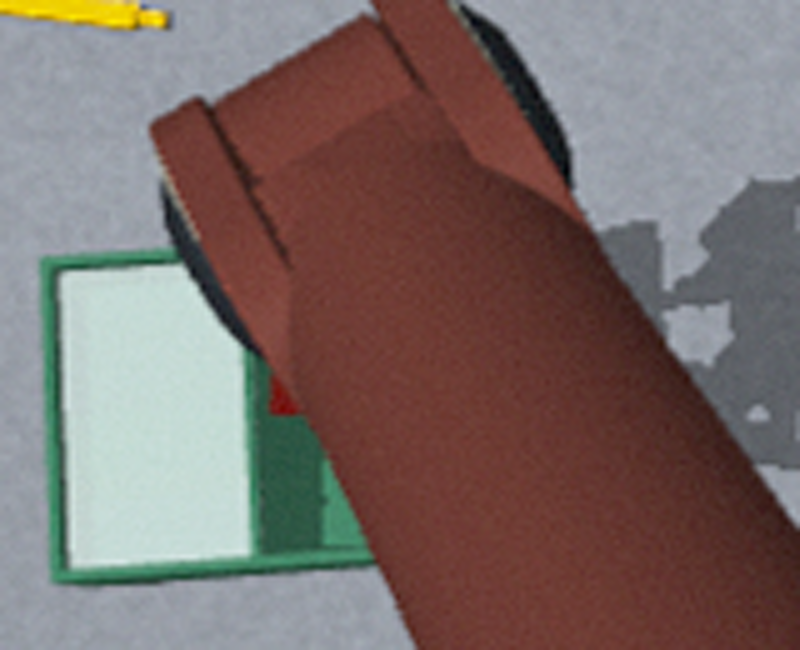

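Emit:
{"fn": "jog_arm", "kwargs": {"moves": [[0, -20, 0, -1, 45], [0, -43, 0, -1, 45], [0, -43, 0, -1, 45], [0, -43, -30, -1, 45], [0, -43, -60, -1, 45], [0, -43, -80, -1, 45], [0, -43, -80, -1, 45], [0, -43, -80, -1, 45]]}}

```text
time_s: 13.2
position: [0.5322, 0.0589, 0.0598]
orientation: [0.719, 0.695, -0.001, -0.001]
wrist_force: [0.2, 0.4, -0.0]
gripper_width: 0.0386
```

```bash
python3 look.py 15
```

```text
t 13.2 pos [0.5322 0.0589 0.0598] jaw -2.0236253162966307 F [ 0.2086  0.3583 -0.0492] w 0.03862271057293764 j [ 0.0944  0.6689 -0.3787  1.9034  0.3906  0.6449 -0.5621]
```

View pics/side15.png

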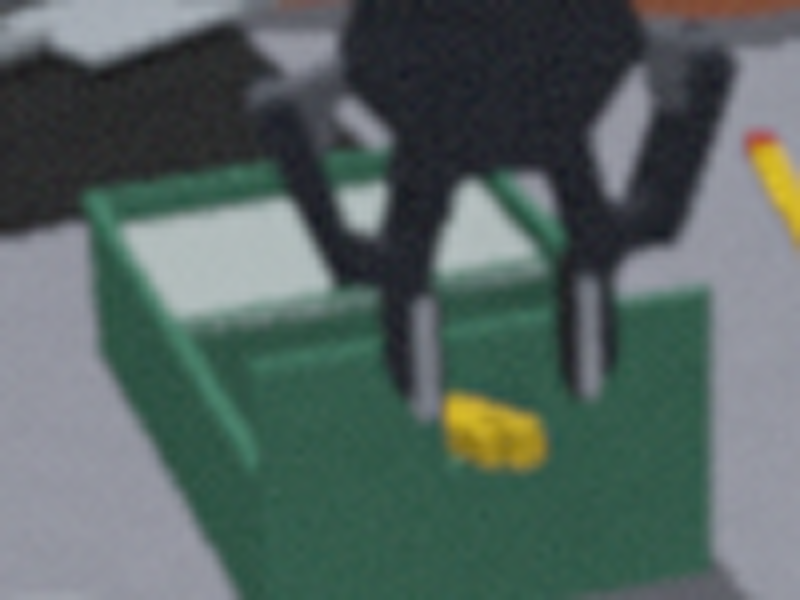

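View pics/top15.png

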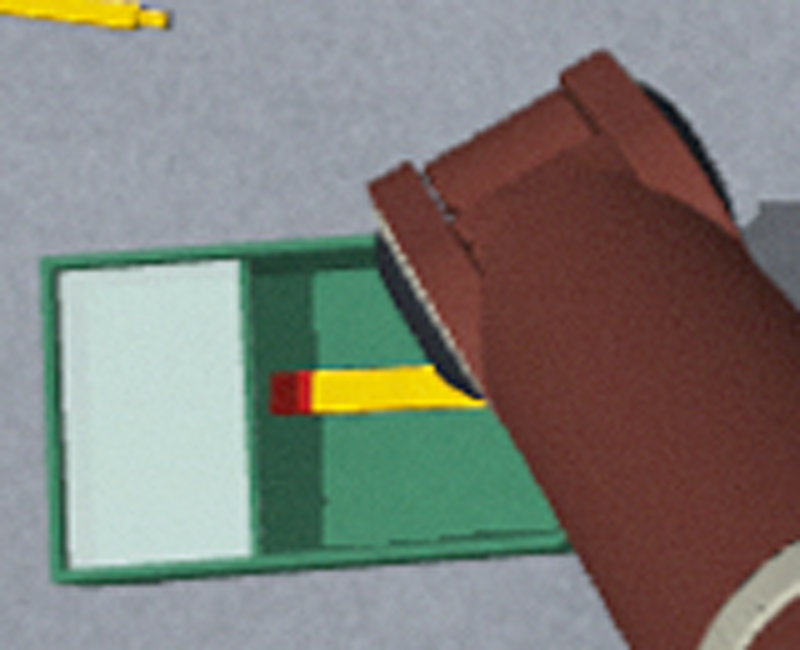

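```bash
python3 - <<'E'
from bf import *
A=B(atz(T,*t(270,394)[1:],.010)); print("tail",A)
# edges of stake at column 430: rows 367..410?
for x in(-4,-2,0,2): print(x,ps((x,-127,66)),"tip",ps((x,-155,76)),"slot",ps((x,-111,60)))
print("tip by ray:",[B(atz(S,*s(532,448)[1:],z)) for z in(.07,.075,.08)])
P=np.array([.5322,.0589,.0598]);print(B(P))
E
```

```text
tail [11.4407 25.1768 10.    ]
-4 [495.6622 445.7628] tip [527.351  457.4942] slot [478.3693 440.2142]
-2 [502.2247 444.5301] tip [534.0835 456.219 ] slot [484.8375 439.0041]
0 [508.7796 443.2987] tip [540.8079 454.9453] slot [491.2984 437.7954]
2 [515.327  442.0688] tip [547.5244 453.6732] slot [497.7519 436.5881]
tip by ray: [array([   2.7797, -139.419 ,   70.    ]), array([  -0.2778, -148.3608,   75.    ]), array([  -3.3352, -157.3025,   80.    ])]
[  -2.868 -126.386   59.8  ]
```

Emit:
{"fn": "jog_arm", "kwargs": {"moves": [[2, 1, -10, 0, 45], [2, 1, -18, 0, 45], [2, 1, -20, 0, 45], [2, 1, -20, 0, 45], [2, 1, -20, 0, 20], [2, 1, -20, 0, 0], [2, 1, -20, 0, 0], [2, 1, -20, 0, 0], [2, 1, -20, 0, 0]], "grip_force": 40}}

```text
time_s: 14.2
position: [0.5353, 0.06, 0.0413]
orientation: [0.72, 0.694, 0.0, 0.0]
wrist_force: [0.1, 0.5, 0.8]
gripper_width: 0.0163
```

```bash
python3 look.py 16
```

```text
t 14.2 pos [0.5353 0.06   0.0413] jaw -2.0434238151114386 F [0.0777 0.4963 0.7526] w 0.016323562665703183 j [ 0.0796  0.699  -0.3594  1.9096  0.4095  0.6045 -0.579 ]
```

View pics/side16.png

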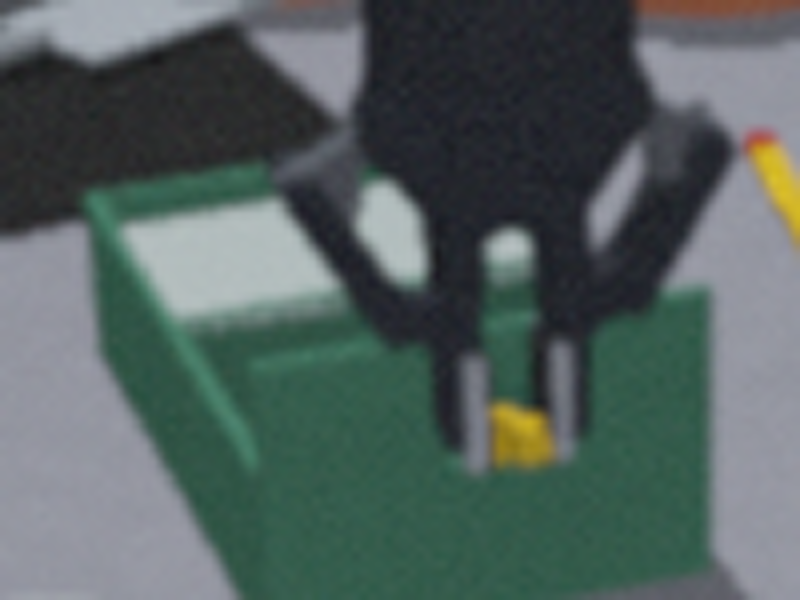

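Emit:
{"fn": "jog_arm", "kwargs": {"moves": [[0, -5, 2, 0, 0], [0, -10, 3.8, 0, 0], [0, -15, 5.5, 0, 0], [-0.2, -20, 7.3, 0, 0], [-0.3, -27, 9.8, 0, 0], [-0.4, -34, 12.3, 0, 0], [-0.5, -41, 14.8, 0, 0], [-0.5, -48, 17.3, 0, 0], [-0.5, -50, 18, 0, 0], [-0.5, -50, 18, 0, 0]]}}

```text
time_s: 15.3
position: [0.5351, 0.009, 0.0595]
orientation: [0.72, 0.694, 0.0, 0.001]
wrist_force: [-0.2, 1.2, 3.1]
gripper_width: 0.0166
```

```bash
python3 look.py 17
```

```text
t 15.3 pos [0.5351 0.009  0.0595] jaw -2.1002638786003445 F [-0.2094  1.1842  3.0928] w 0.01660126377492527 j [ 0.192   0.6688 -0.3856  1.9077  0.4024  0.6403 -0.4817]
```

View pics/side17.png

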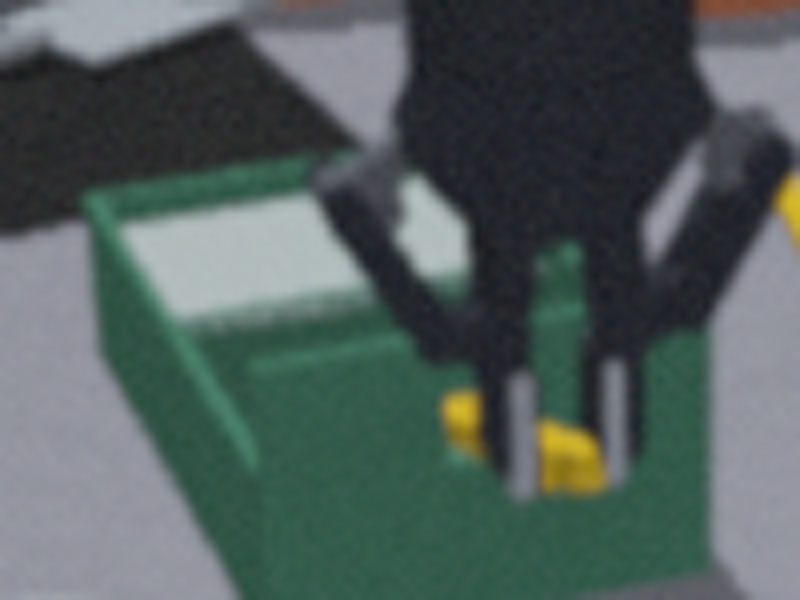

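View pics/top17.png

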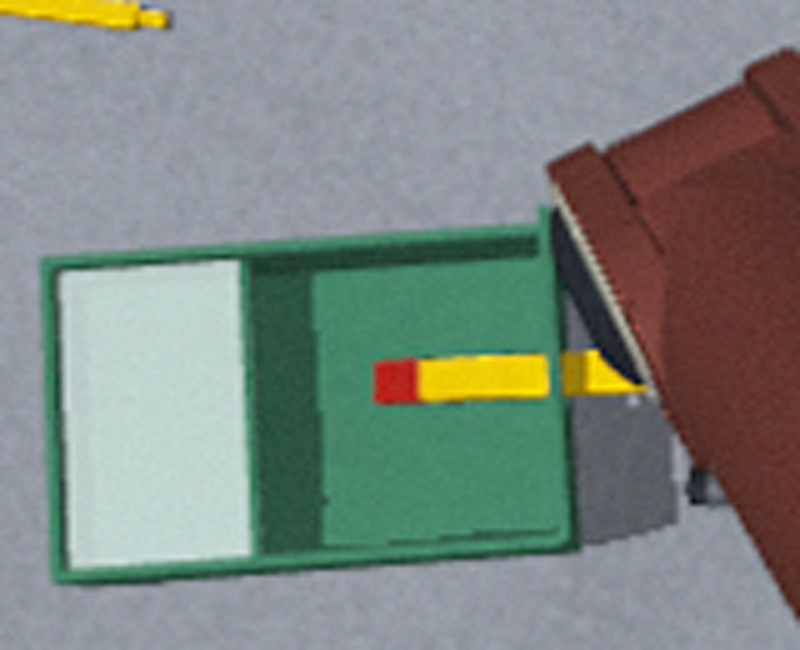

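Emit:
{"fn": "jog_arm", "kwargs": {"moves": [[0, -3, 2.5, 0, 0], [0, -10, 5, 0, 0], [0, -17, 7.5, 0, 0], [0, -24, 10, 0, 0], [0, -31, 12.5, 0, 0], [0, -38, 15, 0, 0], [0, -45, 17.5, 0, 0], [0, -50, 19.5, 0, 0], [0, -50, 19.5, 0, 0]]}}

```text
time_s: 16.3
position: [0.5349, -0.0429, 0.0791]
orientation: [0.72, 0.694, -0.001, 0.001]
wrist_force: [-0.1, -0.6, 2.4]
gripper_width: 0.0165
```

```bash
python3 look.py 18
```

```text
t 16.3 pos [ 0.5349 -0.0429  0.0791] jaw -2.1724500191455576 F [-0.0722 -0.5599  2.4122] w 0.016469744420143356 j [ 0.3043  0.6428 -0.4108  1.8886  0.3908  0.6892 -0.3769]
```

View pics/side18.png

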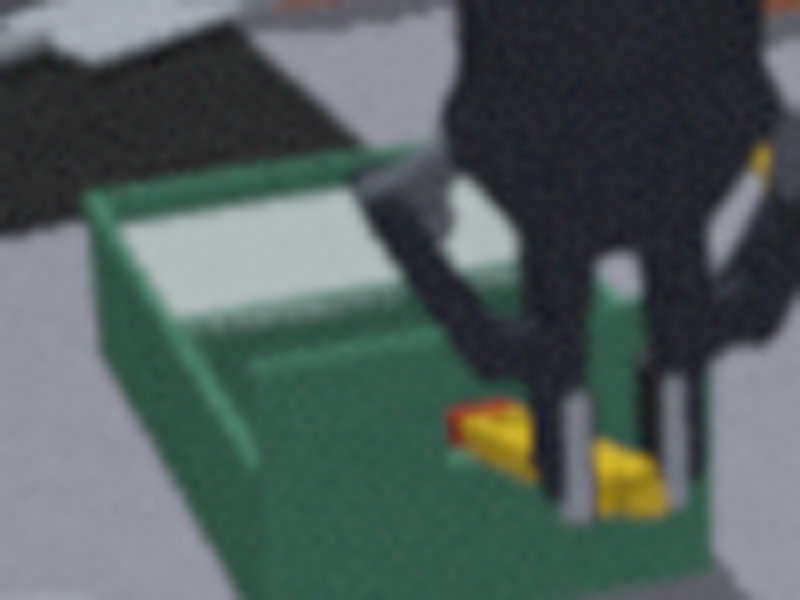

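View pics/top18.png

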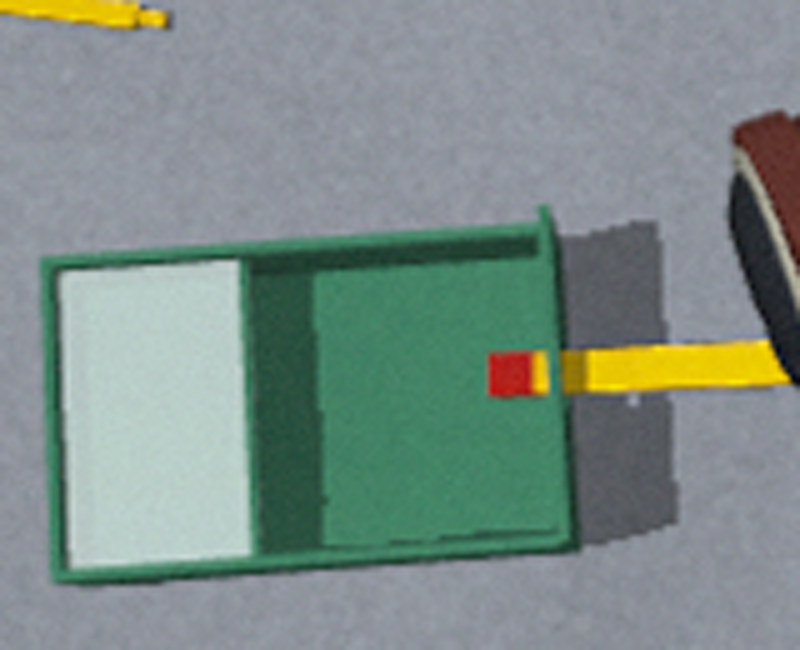

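Emit:
{"fn": "jog_arm", "kwargs": {"moves": [[0, -7, 4, 0, 0], [0, -14, 6.5, 0, 0], [0, -21, 9, 0, 0], [0, -28, 11.5, 0, 0], [0, -35, 14, 0, 0], [0, -42, 17, 0, 0], [0, -50, 20, 0, 0], [0, -60, 24, 0, 0], [0, -70, 28, 0, 0], [0, -70, 28, 0, 0], [0, -70, 28, 0, 0]]}}

```text
time_s: 17.5
position: [0.5349, -0.1126, 0.1071]
orientation: [0.72, 0.694, -0.001, 0.001]
wrist_force: [-0.1, -0.1, -0.4]
gripper_width: 0.0166
```

```bash
python3 - <<'E'
from st import *
st()
p=manip.capture("side"); crop(p,200,140,360,260,5,"pics/side19.png")
p=manip.capture("top"); crop(p,240,150,400,270,5,"pics/top19.png")
E
```

```text
t 17.5 pos [ 0.5349 -0.1126  0.1071] jaw -2.1749856414355975 F [-0.1416 -0.1237 -0.4381] w 0.016558876786229963 j [ 0.4523  0.6173 -0.4434  1.837   0.3693  0.7683 -0.2263]
```

View pics/side19.png

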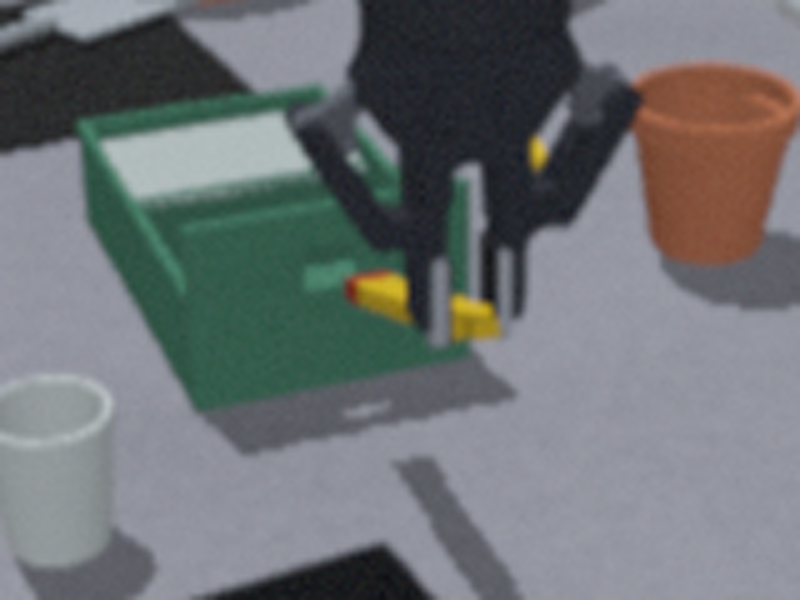

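View pics/top19.png

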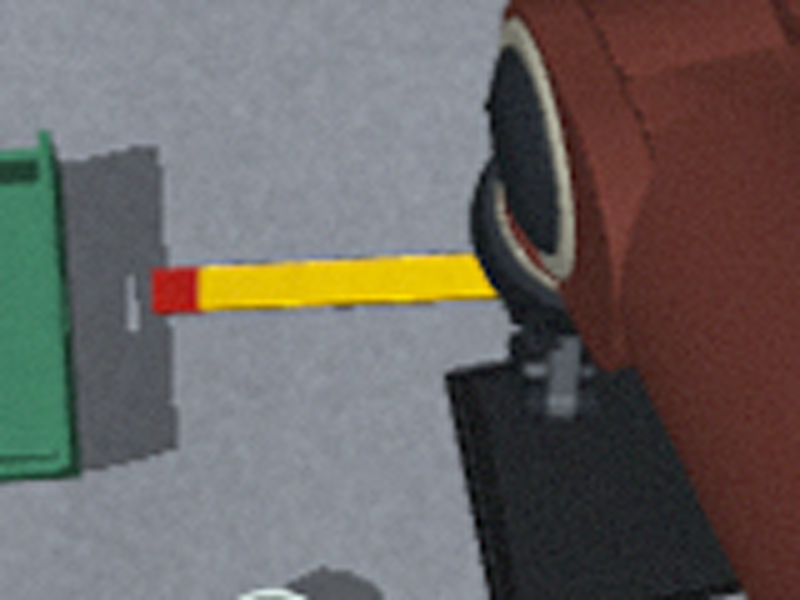

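```bash
python3 - <<'E'
from bf import *
for z in(.065,.075,.085): print(atz(T,152/5+240,291/5+150,z), atz(T,480/5+240,277/5+150,z+.05))
X,e=tri((T,152/5+240,291/5+150),(S,352/5+200,289/5+140)); print(X,e)
E
```

```text
[0.541  0.0385 0.065 ] [ 0.5382 -0.0951  0.115 ]
[0.5397 0.0383 0.075 ] [ 0.5368 -0.0939  0.125 ]
[0.5383 0.0381 0.085 ] [ 0.5355 -0.0926  0.135 ]
[0.5372 0.0391 0.0698] 0.0064374311531735975
```

Emit:
{"fn": "jog_arm", "kwargs": {"moves": [[-8, -25, 0, 2, 0], [-16, -55, 0, 4, 0], [-24, -85, 0, 6, 0], [-32, -115, 0, 8, 0], [-40, -145, 0, 10, 0], [-48, -170, 0, 12, 0], [-52, -183, 0, 12, 0], [-52, -183, 0, 12, 0], [-52, -183, 0, 12, 0]]}}

```text
time_s: 18.5
position: [0.4836, -0.2927, 0.107]
orientation: [0.643, 0.766, 0.0, 0.001]
wrist_force: [-0.2, 0.5, -0.3]
gripper_width: 0.0169
```

```bash
cat > look2.py <<'E'
from st import *
import sys
st(); m=sys.argv[1]
p=manip.capture("side"); crop(p,200,210,360,330,5,f"pics/side{m}.png")
p=manip.capture("top"); crop(p,310,170,470,290,5,f"pics/top{m}.png")
E
python3 look2.py 20
```

```text
t 18.5 pos [ 0.4836 -0.2927  0.107 ] jaw 10.001632150981393 F [-0.2201  0.533  -0.2609] w 0.016874577905810186 j [ 0.8334  0.6558 -0.522   1.7837  0.4305  0.8159  0.2758]
```

View pics/side20.png

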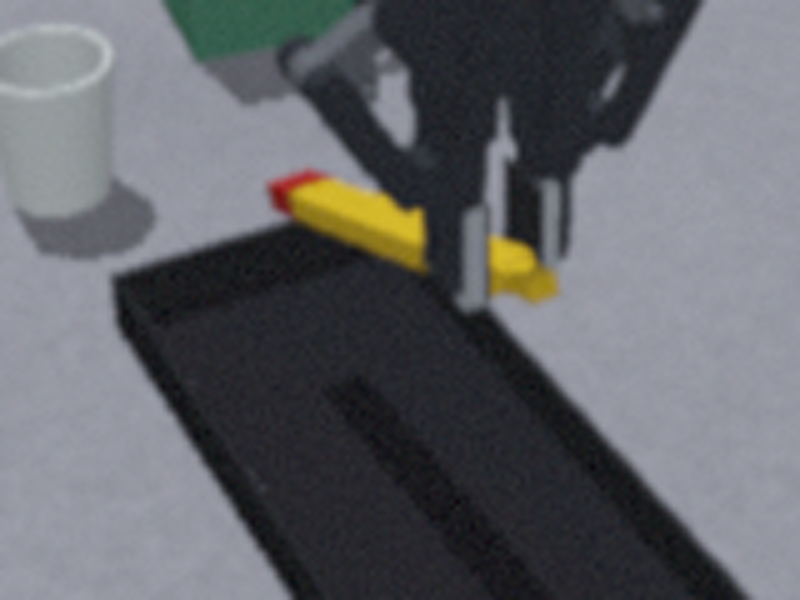

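View pics/top20.png

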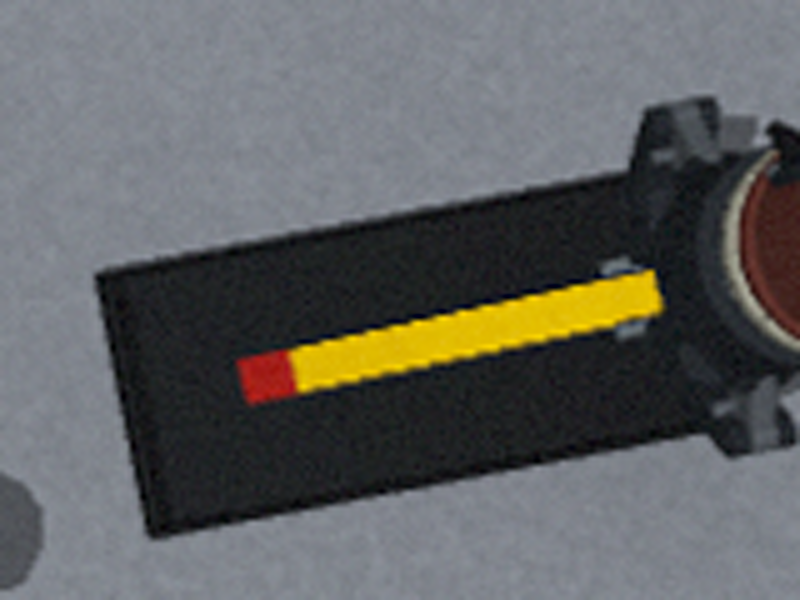

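Emit:
{"fn": "jog_arm", "kwargs": {"moves": [[0, 0, -15, 0, 0], [0, 0, -30, 0, 0], [0, 0, -45, 0, 0], [0, 0, -55, 0, 0], [0, 0, -62, 0, 0], [0, 0, -69, 0, 0], [0, 0, -76, 0, 0], [0, 0, -80, 0, 0], [0, 0, -80, 0, 0]], "grip_force": 20}}

```text
time_s: 19.5
position: [0.4843, -0.2927, 0.0272]
orientation: [0.642, 0.766, 0.0, 0.001]
wrist_force: [0.5, -2.1, 2.9]
gripper_width: 0.017
```

```bash
python3 look2.py 21
```

```text
t 19.5 pos [ 0.4843 -0.2927  0.0272] jaw 10.068270724988139 F [ 0.5436 -2.1251  2.8835] w 0.016954439195993307 j [ 0.7829  0.7643 -0.4458  1.8406  0.5153  0.6508  0.2039]
```

View pics/side21.png

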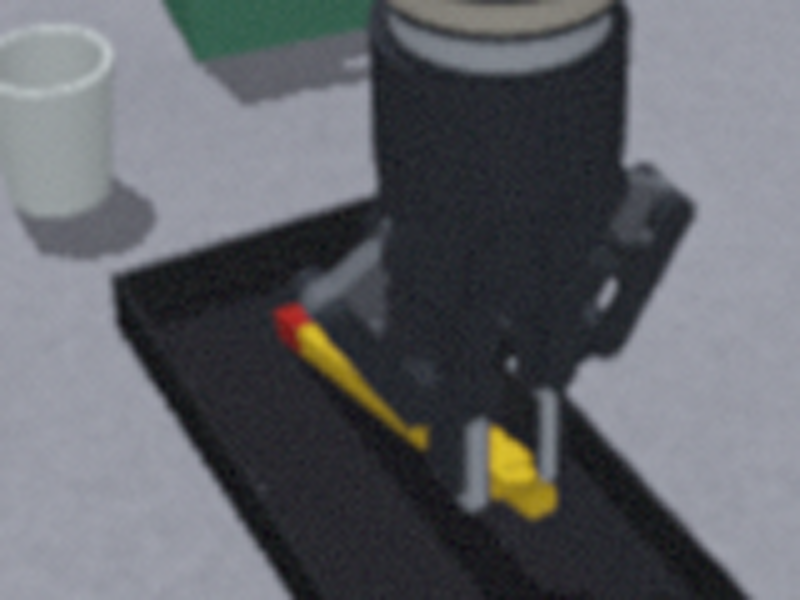

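Tail has touched the tray floor and the stake is pivoting in the pads (Fz 2.9 N). Continue down.

Emit:
{"fn": "jog_arm", "kwargs": {"moves": [[0, 0, -6, 0, 0], [0, 0, -12, 0, 0], [0, 0, -18, 0, 0], [0, 0, -24, 0, 0], [0, 0, -30, 0, 0], [0, 0, -34, 0, 0], [0, 0, -36, 0, 0], [0, 0, -36, 0, 0]]}}

```text
time_s: 20.4
position: [0.4841, -0.2921, -0.0089]
orientation: [0.642, 0.767, 0.0, 0.001]
wrist_force: [-0.5, -0.8, 1.6]
gripper_width: 0.0167
```

```bash
python3 look2.py 22
```

```text
t 20.4 pos [ 0.4841 -0.2921 -0.0089] jaw 10.107682115508268 F [-0.4918 -0.7962  1.6395] w 0.016725482523257677 j [ 0.757   0.817  -0.4054  1.8568  0.5527  0.5794  0.1717]
```

View pics/side22.png

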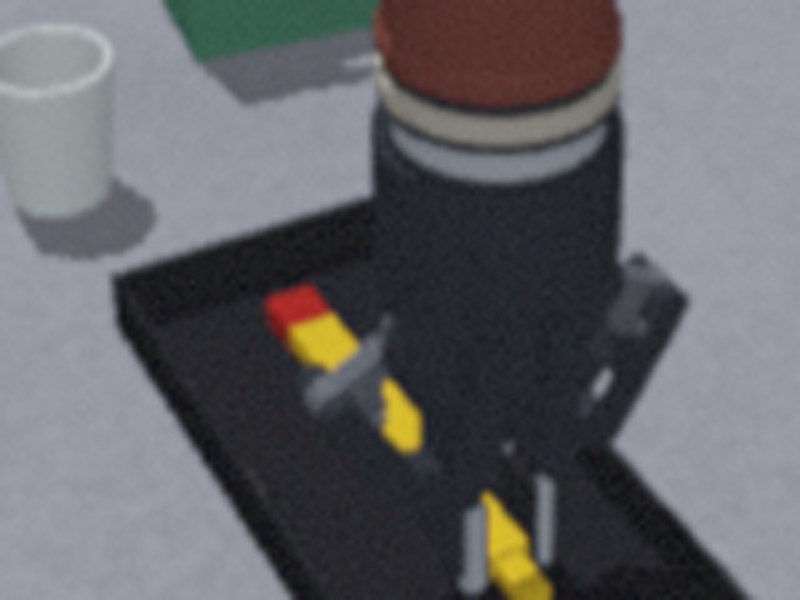

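View pics/top22.png

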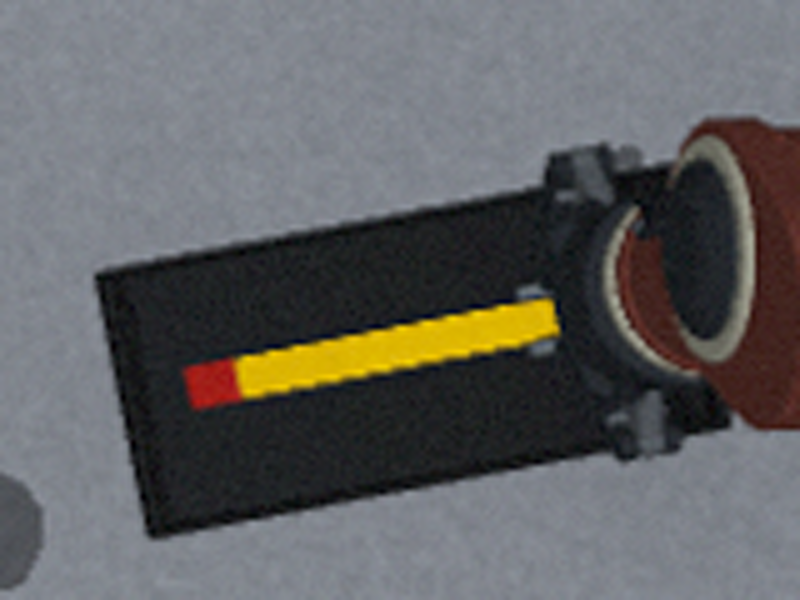

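Emit:
{"fn": "jog_arm", "kwargs": {"moves": [[0, 0, -2, 0, 0], [0, 0, -3, 0, 0], [0, 0, -3, 0, 0], [0, 0, -3, 0, 10], [0, 0, -3, 0, 25], [0, 0, -3, 0, 40], [0, 0, -3, 0, 45], [0, 0, -3, 0, 45], [0, 0, 10, 0, 45], [0, 0, 40, 0, 45], [0, 0, 80, 0, 45], [0, 0, 120, 0, 45], [0, -40, 150, 0, 45], [0, -80, 150, 0, 45], [0, -80, 150, 0, 45], [0, -80, 150, 0, 45], [0, -80, 150, 0, 45]]}}

```text
time_s: 22.2
position: [0.4843, -0.3704, 0.1416]
orientation: [0.641, 0.767, 0.001, 0.001]
wrist_force: [0.3, 0.4, -0.2]
gripper_width: 0.0384
```

```bash
python3 look2.py 23; python3 - <<'E'
from st import *
p=manip.capture("side"); cv2.imwrite("pics/side24.png",p["color"])
E
```

```text
t 22.2 pos [ 0.4843 -0.3704  0.1416] jaw 10.225708035753883 F [ 0.2532  0.4408 -0.1831] w 0.03844595593621817 j [ 0.9431  0.6761 -0.5496  1.6206  0.4084  0.9604  0.4332]
```

View pics/side24.png

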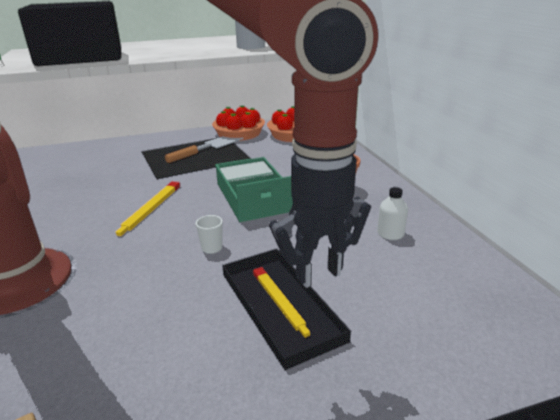

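View pics/top23.png

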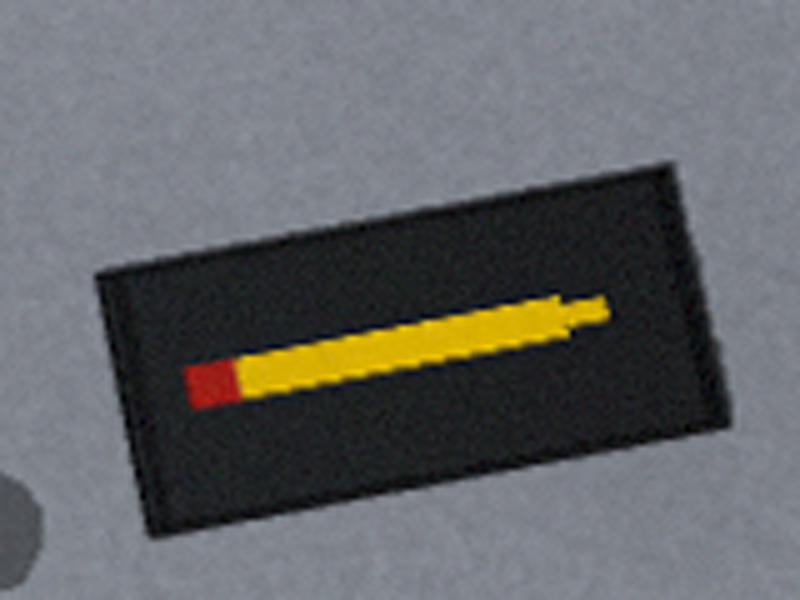

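The stake lies flat and centred in the tray: in the top crop its tail is at (187,388) and its tip at (608,308), both inside the walls. The gripper is clear and nothing else has moved, so I'm handing in.

```bash
python3 - <<'E'
from h import *
from workcell import manip
s=manip.capture("side");t=manip.capture("top")
print(tri((t,187/5+310,388/5+170),(s,259,271)),tri((t,608/5+310,308/5+170),(s,306,332)))
print(manip.close_job())
E
```

```text
(array([ 0.4583, -0.1313,  0.0062]), np.float64(0.0012918521568281126)) (array([ 0.4889, -0.3185,  0.0138]), np.float64(0.0026411830410569153))
the job is handed in; nothing more can be done
None
```

The stake is out of the bin and lying flat and released on the tray's floor. I handed the job in after about 22 s of the 61 s allowed; it gave no verdict.

**How it went**
- I gripped the stake in the bin and lifted it against the cover edge so that it tilted point up.
- I fed the point about 45 mm out through the slot, with the tail still inside and low. Then I let go and gripped it again from outside, near the point.
- I drew it out along its own slope, turned it 12° and lowered it tail first into the tray, still held. It pivoted flat in the fingers before I opened them.

**Last checks**
- **Stake:** two-view measurement put the tail at a height of about 6 mm and the tip at about 14 mm, both under the 18 mm limit. The stake is 190 mm long in that measurement, and both ends are well inside the tray walls.
- **Gripper:** it is open and about 0.14 m above the bench, touching nothing.
- **Other objects:** the bottle and beaker look unmoved. The arm mostly hid the pot in the last side view, but the gripper never went near it.

**What failed or disagreed**
- **First grasp:** it closed on nothing, just above the stake. The camera showed the real fingertips about 17–20 mm higher than the reported TCP, so I corrected for that and gripped again.
- **Point heights:** the two views disagreed by 1–3 mm in the last check, and by up to about 6 mm for points measured earlier while the stake was being moved.

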